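# Hang up the padlocks and put the drawer things away

### The job

Tidy the ledge by the front door: hang every padlock by its shackle on the key rack, each on a hook of its own, lay the torch and the folded shoehorn in the open drawer of the small chest, and push the drawer fully shut. Leave the other things on the ledge where they are.

Things in the scene. Friction and masses are not known exactly. Their poses are not given: they have to be found in the camera images.
- lock0: one of two to four like padlocks (None if absent), standing: blue plastic body 28 (x) x 60 (y) x 50 mm tall; an arched steel shackle of 11 mm bar rises from it in its y-z plane to 111 mm; its opening is 36 mm wide, from 50 mm up to 100 mm above the underside. Mass about 0.2 kg. Origin at the centre of the underside, z up.
- lock1: one of two to four like padlocks (None if absent), standing: blue plastic body 28 (x) x 60 (y) x 50 mm tall; an arched steel shackle of 11 mm bar rises from it in its y-z plane to 111 mm; its opening is 36 mm wide, from 50 mm up to 100 mm above the underside. Mass about 0.2 kg. Origin at the centre of the underside, z up.
- lock2: one of two to four like padlocks (None if absent), standing: blue plastic body 28 (x) x 60 (y) x 50 mm tall; an arched steel shackle of 11 mm bar rises from it in its y-z plane to 111 mm; its opening is 36 mm wide, from 50 mm up to 100 mm above the underside. Mass about 0.2 kg. Origin at the centre of the underside, z up.
- lock3: one of two to four like padlocks (None if absent), standing: blue plastic body 28 (x) x 60 (y) x 50 mm tall; an arched steel shackle of 11 mm bar rises from it in its y-z plane to 111 mm; its opening is 36 mm wide, from 50 mm up to 100 mm above the underside. Mass about 0.2 kg. Origin at the centre of the underside, z up.
- rack: the stainless key rack, fixed: a strip 380 mm long (y), 4 mm thick, from 154 to 198 mm high, on two legs at y = +-180 mm. Five hooks 74 mm apart stick out to the rack's own -x, towards the robot. Origin on the ledge under the strip's middle.
- hook0 (a point): hook 0 of the rack (numbered along the rack's +y): the point on the top of its 8 mm round bar, 194 mm high, 42 mm out from the strip. The bar runs level along the rack's x; from 24 mm beyond this point (towards -x) its last 10 mm turn up at 45 degrees, so the tip's top is 10 mm above this point and 38 mm out. Axes as the rack's.
- hook1 (a point): hook 1 of the rack (numbered along the rack's +y): the point on the top of its 8 mm round bar, 194 mm high, 42 mm out from the strip. The bar runs level along the rack's x; from 24 mm beyond this point (towards -x) its last 10 mm turn up at 45 degrees, so the tip's top is 10 mm above this point and 38 mm out. Axes as the rack's.
- hook2 (a point): hook 2 of the rack (numbered along the rack's +y): the point on the top of its 8 mm round bar, 194 mm high, 42 mm out from the strip. The bar runs level along the rack's x; from 24 mm beyond this point (towards -x) its last 10 mm turn up at 45 degrees, so the tip's top is 10 mm above this point and 38 mm out. Axes as the rack's.
- hook3 (a point): hook 3 of the rack (numbered along the rack's +y): the point on the top of its 8 mm round bar, 194 mm high, 42 mm out from the strip. The bar runs level along the rack's x; from 24 mm beyond this point (towards -x) its last 10 mm turn up at 45 degrees, so the tip's top is 10 mm above this point and 38 mm out. Axes as the rack's.
- hook4 (a point): hook 4 of the rack (numbered along the rack's +y): the point on the top of its 8 mm round bar, 194 mm high, 42 mm out from the strip. The bar runs level along the rack's x; from 24 mm beyond this point (towards -x) its last 10 mm turn up at 45 degrees, so the tip's top is 10 mm above this point and 38 mm out. Axes as the rack's.
- torch: black plastic torch lying on its flat underside: square barrel 105 mm long (x), 34 mm wide, 34 mm high, from x = -65 to +40 mm; the head beyond it, to x = +85 mm, is 48 mm wide and 44 mm high. Press button on top. Mass about 0.16 kg. Origin on the underside near the centre of mass, x along the torch to its head, z up.
- shoehorn: folded aluminium shoehorn lying flat: 140 mm long (x, -62 to +79 mm), 34 mm wide, 16 mm high in all (upper half 30 mm wide). Origin at the middle of the underside, x along it, z up. Mass about 0.09 kg.
- chest_front (a point): middle of the front edge of a small fixed wooden chest, at the height of its drawer's floor, 22 mm above the ledge; the chest's x points into it, away from the robot. The chest is 270 mm deep (x), 280 mm wide (y), 105 mm high and roofs over the part of its one drawer that is not pulled out. Fully shut, the tray point is 21 mm inside (+x of) this point.
- tray (a point): middle of the front edge of the drawer's inner floor (top of the floor, at the inside of the front panel), axes as the chest's, moves with the drawer. Inside, the drawer is 225 mm deep (x), 238 mm wide (y), with walls 61 mm high; its front panel, 21 mm thick, 93 mm above the ledge, is at -x. Floor 22 mm above the ledge.
- chest_drawer0_handle (a point): middle of the drawer's bar handle (along the chest's y), 35 mm in front of the drawer's face. Moves with the drawer.
- dish: white ceramic coin dish, 104 mm across, 28 mm high; stays where it is. Origin at the centre of its underside.
- paperweight: glass paperweight, 68 mm across, 43 mm high; stays where it is. Origin at the centre of its underside.
- mug: ceramic mug, 76 mm across, 90 mm high; stays where it is. Origin at the centre of its underside.
- spray: white bottle, 54 mm across, 130 mm high; stays where it is. Origin at the centre of its underside.
- case: grey spectacle case 160 x 60 x 40 mm; stays where it is. Origin at the centre of its underside.
Mind the look-alikes: they are no part of the job. Leave any orange or red look-alike of the lock3 alone.

How it is judged:
At the end, for the whole second after the job is handed in: Every padlock hangs at rest on a hook by its shackle, one per hook (within 38 mm of the hook point from above, underside 78 to 115 mm up, tilt under 0.3 rad); torch and shoehorn in the drawer; drawer within 8 mm of shut; bystanders shifted under 30 mm ((horizontal distance between lock0 and hook0 below 0.038 m or horizontal distance between lock0 and hook1 below 0.038 m or horizontal distance between lock0 and hook2 below 0.038 m or horizontal distance between lock0 and hook3 below 0.038 m or horizontal distance between lock0 and hook4 below 0.038 m) and height (world z) of lock0 between 0.078 and 0.115 m and angle between each of lock0, lock1, lock2, lock3's own z axis and vertical below 0.3 rad and linear speed of each of lock0, lock1, lock2, lock3 below 0.05 m/s and (horizontal distance between lock1 and hook0 below 0.038 m or horizontal distance between lock1 and hook1 below 0.038 m or horizontal distance between lock1 and hook2 below 0.038 m or horizontal distance between lock1 and hook3 below 0.038 m or horizontal distance between lock1 and hook4 below 0.038 m) and height (world z) of lock1 between 0.078 and 0.115 m and (horizontal distance between lock2 and hook0 below 0.038 m or horizontal distance between lock2 and hook1 below 0.038 m or horizontal distance between lock2 and hook2 below 0.038 m or horizontal distance between lock2 and hook3 below 0.038 m or horizontal distance between lock2 and hook4 below 0.038 m) and height (world z) of lock2 between 0.078 and 0.115 m and (horizontal distance between lock3 and hook0 below 0.038 m or horizontal distance between lock3 and hook1 below 0.038 m or horizontal distance between lock3 and hook2 below 0.038 m or horizontal distance between lock3 and hook3 below 0.038 m or horizontal distance between lock3 and hook4 below 0.038 m) and height (world z) of lock3 between 0.078 and 0.115 m and horizontal distance between each of lock1, lock2, lock3 and lock0 above 0.05 m and horizontal distance between each of lock2, lock3 and lock1 above 0.05 m and horizontal distance between lock3 and lock2 above 0.05 m and x of torch in the frame of tray between 0 and 0.225 m and y of torch in the frame of tray between -0.115 and 0.115 m and z of torch in the frame of tray between -0.02 and 0.05 m and x of shoehorn in the frame of tray between 0 and 0.225 m and y of shoehorn in the frame of tray between -0.115 and 0.115 m and z of shoehorn in the frame of tray between -0.02 and 0.05 m and x of tray in the frame of chest_front above 0.013 m); the robot touches nothing.
It fails at once if one of the other things on the ledge is shifted by more than 30 mm (distance of any of dish, paperweight, mug, spray, case from where it was at the start of the episode above 0.03 m).
Of lock0, lock1, lock2, lock3 only 2 to 4 are there at a start; the rules pass over those that are not, and their reading is None.
At some moment in a run one of torch, shoehorn may be knocked a few centimetres aside while the robot is not near it.
It also fails if it takes over 210 s, if anything falls off the work surface, if the arm or the gripper's body presses on something with over 40 N, if the wrist force passes 120 N, or if a joint passes its speed limit or range.

### The arm

A 6-joint arm with a two-finger parallel gripper is mounted at the origin on the work surface. World frame = base frame: x ahead of the robot, y to its left, z up, the work surface at z = 0. Lengths are in m, angles in rad, forces in N, time in s.
With the tool pointing down it reaches from about 0.375 to 0.975 m from the base axis. Payload 3.8 kg.
Tool frame: the origin (TCP) lies at the very end of the fingers, on their centre line; the grasp point (between the pads) lies 19 mm behind it; z points along the fingers, y is the line along which they close (so a half turn about z gives the same grasp; the last joint's range is limited). The gripper opens to 85 mm and grips with 20 to 120 N. Pads are 22 mm wide; open, the fingers measure 114 mm over their backs; the gripper's body (76 mm by 85 mm) begins 54 mm behind the grasp point. The pads swing forward as they close: fully open they stand 13 mm farther back than shut.
Start: joints at [-1.157, 0.264, 1.604, -0, 1.274, -0.037], TCP at [0.294, -0.608, 0.231] pointing down, gripper open.
Joint ranges: [-2.63, 2.63], [-0.94, 2.18], [0.31, 2.57], [-1.31, 4.45], [0, 2.66], [-2.55, 2.55]. Speed limits (rad/s): [2.57, 2.57, 3.14, 3.14, 3.14, 3.14].

### API

Orientations are given as a rotation vector (axis times angle).
In Python, from workcell import bot, vision gives the robot as it stands. The module is installed in compiled form; this text tells all that it offers.
- The arm moves only by the tool play_rows, never from a script. Its argument "moves" is a list that holds one entry, the list of rows, each a list of 7 numbers: the turn, a rotation vector about the tool's x, y, z as a fraction of full scale, then the shift along the tool's x, y, z as a fraction of full scale, then the finger opening in mm, from 0 to 85.4. In form: [[[ax, ay, az, x, y, z, jaw], ...]]. A call has 1 to 5 rows; each row shifts and turns the commanded pose from where the row before left it, along the tool's axes as they then stand; what a row does not reach is not made up. Full scale, the value 1, is 0.1 m for a shift and 0.5 rad for a turn. A row lasts 1/12 s, in which the tool goes at most 41.7 mm and 7.16 degrees, less where a joint would pass 70% of its speed; a pose out of reach is approached as far as the arm can. A call with a number of a shift or a turn outside -1 to 1 is refused whole. A call with a gripper value outside its range is refused whole. The fingers move at their own pace and stop on an object; "newtons" is the grip in N (left out, the last holds). Time passes only in rows, so rows that do not move let the fingers close. It gives the time, the measured TCP pose, the force, the opening and the grip force at its end, in the units of the state.
- bot.read_state(): the state, without advancing time (a new reading comes with each control period).
- vision.read_camera(name): name is "scene" or "top" or "wrist"; returns a dict with "image" (480x640x3 uint8, red, green, blue), "depth" (480x640 float32, m along the optical axis (not along the pixel's ray), 0 where there is no reading), "K" (3x3 intrinsics, pixels), "R" (3x3) and "t" (3): a world point X has camera coordinates R X + t. Camera axes: x right, y down, z forward; pixel columns grow to the right and rows downward; lengths in m; the calibration is good to about 2 mm. A picture is of the moment at which its call begins.
- bot.finish_job(): hands the job in; it is judged then, once.
The state is a dict: "time": time; "q": joint angles; "joint_vel": joint speeds; "joint_torque": joint torques, N m; "tool_pos": TCP position; "tcp_rot": TCP orientation; "wrist_force": force on the tool from outside, world axes, zero at the start; "torque": the same for the moment, N m; "width": opening from 0.0 (shut) to 1.0 (fully open); "grip_force": force on a finger pad.
Only numpy, scipy, OpenCV 4.12 (cv2) and the standard library are available. Lean on these libraries where they do the work, as an engineer would, in place of code of your own. Each camera call takes 0.05 s, during which the arm holds its last target. There are 200 camera calls.

## Working session

There is one attempt and no reset: what is moved stays moved. The work goes in short steps, Python scripts to look and compute and a tool call to move; the robot and the scene stay as the last step left them, time stands still between calls to the robot, and variables do not carry over. Pictures are saved under pics/ and viewed, at most 14 in all, crops included, and the job is handed in when it is done.

Besides the shell and the picture viewer there is one more tool, called after ">>>" as name(argument=value, ...), one argument or row to a line, values as JSON. play_rows: Moves the arm, as the interface text tells. Its arguments: {"type":"object","properties":{"moves":{"type":"array","items":{"type":"array","items":{"type":"array","items":{"type":"number"}}}},"newtons":{"type":"number"}},"required":["moves"]}

```bash
mkdir -p pics
cat > h.py <<'E'
import numpy as np, cv2
from scipy.spatial.transform import Rotation as Ro
from workcell import bot, vision
def cam(n):
    return vision.read_camera(n)
def world(c):
    d=c['depth']; v,u=np.mgrid[0:480,0:640]
    K=c['K']; P=np.stack([(u-K[0,2])/K[0,0]*d,(v-K[1,2])/K[1,1]*d,d],-1)
    W=(P-c['t'])@c['R']
    W[d==0]=np.nan
    return W
def save(c,n): cv2.imwrite('pics/'+n,c['image'][:,:,::-1])
E
python3 - <<'E'
from h import *
s=bot.read_state();print(s)
for n in('scene','top'):
    c=cam(n);save(c,n+'0.png');np.savez(n+'0.npz',**c);print(n,c['R'],c['t'],c['K'])
E
```

```text
{'time': 0.0, 'q': array([-1.15692954e+00,  2.64773264e-01,  1.60538492e+00,  1.07366704e-05,
        1.27370802e+00, -3.69346331e-02]), 'joint_vel': array([-0.00101122,  0.00164384, -0.00147203, -0.00125924, -0.00012506,
       -0.00131618]), 'joint_torque': array([-6.25721077e-04, -5.15110660e+01, -3.67324018e+01, -1.57577065e-04,
        1.27899661e-02, -4.28550464e-06]), 'tool_pos': array([ 0.2937716 , -0.60689808,  0.22994259]), 'tcp_rot': array([-3.05994727e+00, -7.01631980e-01,  6.52787357e-04]), 'wrist_force': array([-0.85615436, -0.03851757,  0.1950074 ]), 'torque': array([ 0.04827327,  0.0111863 , -0.04712409]), 'grip_force': 0.0, 'width': 1.0023509666067}
scene [[ 0.71213096  0.70189735 -0.014478  ]
 [ 0.52083141 -0.54202856 -0.65949957]
 [-0.47074849  0.46210946 -0.7515655 ]] [-0.39509683 -0.18059355  1.88898819] [[577.69686854   0.         315.91975624]
 [  0.         577.69686854 240.87356945]
 [  0.           0.           1.        ]]
top [[-0.01749212 -0.99983918  0.00395462]
 [-0.99941642  0.01736839 -0.02941352]
 [ 0.02934011 -0.00446682 -0.99955951]] [0.02081275 0.52358579 1.26064222] [[464.40111141   0.         316.53475803]
 [  0.         464.40111141 242.75313461]
 [  0.           0.           1.        ]]
```

View pics/top0.png

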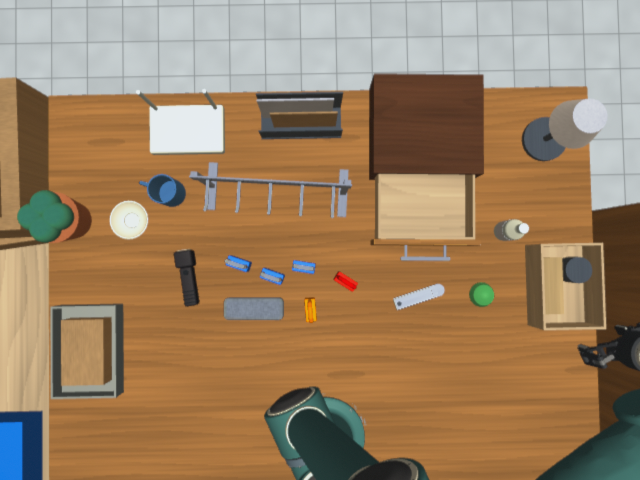

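View pics/scene0.png

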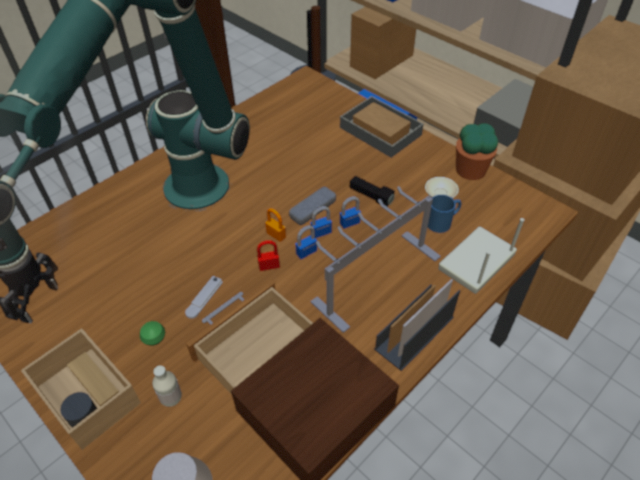

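Top view: blue locks at about (238,263), (272,275) and (304,267). The red lock is at (345,281), the orange at (310,309), the torch at (187,277), the shoehorn at (419,296), the open drawer at (426,208) and the rack strip from (192,176) to (350,184).

```bash
cat >> h.py <<'E'
def rect(W,m,name):
    p=W[m][:,:2].astype(np.float32)
    (c,sz,a)=cv2.minAreaRect(p*1000)
    if sz[0]<sz[1]: sz=sz[::-1]; a+=90
    z=W[m][:,2]
    print(name,'n',len(p),'c',np.round(c,1),'size',np.round(sz,1),'long-axis deg',round((a+90)%180-90,1),'z',np.round(np.percentile(z,[2,50,98]),3),'mean',p.mean(0).round(4))
def roi(x0,y0,x1,y1):
    m=np.zeros((480,640),bool); m[y0:y1,x0:x1]=1; return m
def fit(W,m,name):
    p=W[m]; c=p.mean(0); d=np.linalg.svd(p-c,full_matrices=False)[2][0]; print(name,len(p),c.round(4),'dir',d.round(4), 'ext',np.round([((p-c)@d).min(),((p-c)@d).max()],3))
E
python3 - <<'E'
from h import *
c=dict(np.load('top0.npz'));W=world(c);z=W[...,2]
hsv=cv2.cvtColor(c['image'],cv2.COLOR_RGB2HSV)
blue=(hsv[...,0]>100)&(hsv[...,0]<125)&(hsv[...,1]>130)
L={'lockA':(222,252,254,275),'lockB':(257,265,289,288),'lockC':(289,258,319,277),'red':(330,268,360,294),'orange':(300,294,320,325)}
for n,r in L.items():
    m=roi(*r)
    rect(W,m&(z>.025),n+' all')
    rect(W,m&(z>.04)&(z<.062),n+' body')
    k=m&(z>.085)
    if k.sum()>3: fit(W,k,n+' shk'); print(z[k].max())
for n,r,h in[('torch',(165,240,210,312),.02),('shoehorn',(385,278,450,315),.008),('case',(215,290,290,325),.02),('paper',(465,278,500,310),.01),('mug',(135,165,190,212),.05),('dish',(105,195,152,245),.01),('spray',(494,215,535,245),.03)]:
    rect(W,roi(*r)&(z>h),n)
m=roi(187,165,355,225)
fit(W,m&(z>.185)&roi(187,165,355,190),'strip')
for i,r in enumerate([(203,186,214,217),(232,184,244,217),(263,186,275,219),(295,188,308,220),(328,189,341,222)]):
    k=roi(*r)&(z>.17)
    if k.sum()>3: fit(W,k,'hook%d'%i)
rect(W,roi(366,70,490,180)&(z>.09),'chest top')
rect(W,roi(380,180,472,232)&(z>.01)&(z<.03),'drawer floor')
rect(W,roi(366,236,484,248)&(z>.08),'drawer front')
rect(W,roi(398,250,455,264)&(z>.03),'handle')
s=dict(np.load('scene0.npz'));Ws=world(s);zs=Ws[...,2]
k=roi(325,195,435,275)&(zs>.15); fit(Ws,k,'scene strip');
big=[]
for im,r in((c['image'],(160,160,380,325)),):
    x=im[r[1]:r[3],r[0]:r[2]]; big.append(cv2.resize(x,(792,594),interpolation=cv2.INTER_CUBIC))
cv2.imwrite('pics/topcrop.png',big[0][:,:,::-1])
E
```

```text
lockA all n 265 c [473.  222.3] size [60.3 27.9] long-axis deg 69.7 z [0.029 0.051 0.111] mean [0.4734 0.218 ]
lockA body n 150 c [473.  222.5] size [60.1 27.9] long-axis deg 69.7 z [0.042 0.049 0.055] mean [0.4743 0.2191]
lockA shk 94 [0.4721 0.2192 0.1029] dir [-0.3389 -0.9251 -0.1711] ext [-0.027  0.027]
0.11296429897957543
lockB all n 252 c [437.8 132.7] size [59.8 28.3] long-axis deg 69.6 z [0.04  0.051 0.11 ] mean [0.4389 0.1302]
lockB body n 147 c [437.8 132.7] size [59.8 28.3] long-axis deg 69.6 z [0.042 0.049 0.054] mean [0.44   0.1306]
lockB shk 91 [0.4375 0.1316 0.1033] dir [-0.3624 -0.9318 -0.02  ] ext [-0.028  0.027]
0.11177952978382108
lockC all n 244 c [460.9  47.9] size [59.  28.3] long-axis deg 79.5 z [0.043 0.051 0.112] mean [0.4615 0.0476]
lockC body n 147 c [460.8  48. ] size [59.  27.9] long-axis deg 79.3 z [0.043 0.049 0.053] mean [0.4617 0.0477]
lockC shk 93 [0.4608 0.047  0.1031] dir [0.1705 0.9847 0.0358] ext [-0.028  0.029]
0.11355389920890271
red all n 246 c [420.4 -62.5] size [59.5 28. ] long-axis deg 57.0 z [0.044 0.051 0.11 ] mean [ 0.4215 -0.0612]
red b
[... 1677 characters left out ...]
] dir [-0.9911  0.0723  0.112 ] ext [-0.031  0.034]
hook4 94 [ 0.6117 -0.0262  0.1939] dir [-0.9923  0.0691  0.1032] ext [-0.031  0.035]
chest top n 11069 c [ 821.8 -278.1] size [282.2 258.1] long-axis deg 88.6 z [0.099 0.104 0.109] mean [ 0.8199 -0.2769]
drawer floor n 4412 c [ 619.9 -279. ] size [230.1 140.2] long-axis deg 88.9 z [0.016 0.021 0.027] mean [ 0.6195 -0.2789]
drawer front n 823 c [ 523.7 -270.1] size [273.7  21. ] long-axis deg 89.0 z [0.081 0.091 0.096] mean [ 0.5222 -0.2677]
handle n 266 c [ 485.3 -268.1] size [127.5  26. ] long-axis deg 89.0 z [0.064 0.07  0.076] mean [ 0.4796 -0.2687]
scene strip 1638 [0.663  0.1197 0.1839] dir [ 0.076   0.9971 -0.0101] ext [-0.189  0.194]
```

View pics/topcrop.png

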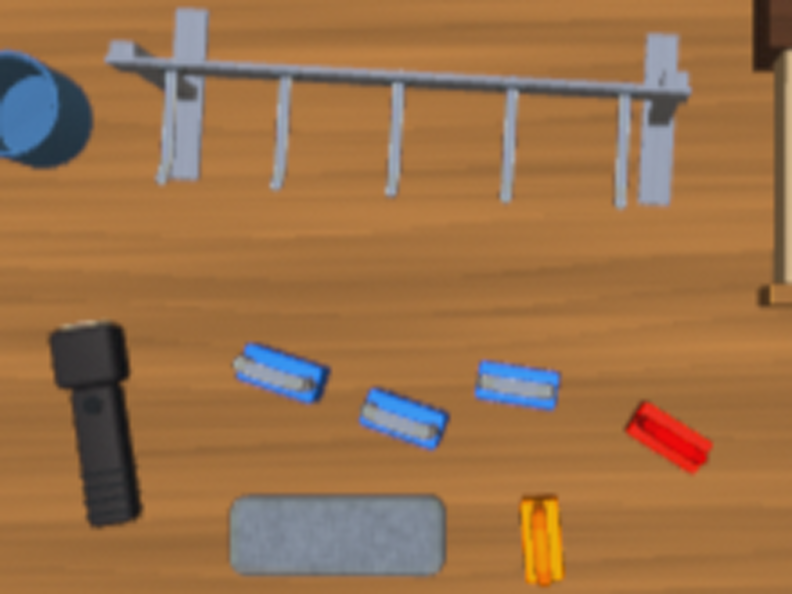

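The crop confirms three blue locks (A left, B middle, C right), and hooks 0 to 4 run left to right. Heights and sizes match the given ones. I'll go to lock A first.

>>> play_rows(
  moves=[
    [[0,0,-0.219,0,0,0,40],[0,0,-0.219,0,0,0,40],[0,0,-0.219,0,0,0,40],[0,0,-0.219,0,0,0,40],[0,0,-0.219,0,0,0,40]],
  ],
  newtons=60,
)

```text
time: 0.52
tool_pos: [0.2939, -0.6071, 0.2304]
tcp_rot: [-2.753, -1.511, -0.0]
wrist_force: [-0.2, 0.1, -0.3]
width: 0.467
grip_force: 0.0
```

>>> play_rows(
  moves=[
    [[0,0,-0.219,0,0,0,40],[0,0,-0.219,0,0,0,40],[0,0,0,0.335,-0.048,0,40],[0,0,0,0.335,-0.048,0,40],[0,0,0,0.335,-0.048,0,40]],
  ],
)

```text
time: 0.93
tool_pos: [0.315, -0.5071, 0.2301]
tcp_rot: [-2.577, -1.794, -0.001]
wrist_force: [0.4, -0.6, 0.8]
width: 0.473
grip_force: 0.0
```

>>> play_rows(
  moves=[
    [[0,0,0,0.335,-0.048,0,40],[0,0,0,0.335,-0.048,0,40],[0,0,0,0.335,-0.048,0,40],[0,0,0,0.335,-0.048,0,40],[0,0,0,0.335,-0.048,0,40]],
  ],
)

```text
time: 1.35
tool_pos: [0.3506, -0.341, 0.2307]
tcp_rot: [-2.577, -1.795, -0.0]
wrist_force: [1.5, 0.1, 0.3]
width: 0.467
grip_force: 0.0
```

>>> play_rows(
  moves=[
    [[0,0,0,0.335,-0.048,0,40],[0,0,0,0.335,-0.048,0,40],[0,0,0,0.335,-0.048,0,40],[0,0,0,0.335,-0.048,0,40],[0,0,0,0.335,-0.048,0,40]],
  ],
)

```text
time: 1.77
tool_pos: [0.3859, -0.1757, 0.2309]
tcp_rot: [-2.578, -1.795, 0.0]
wrist_force: [0.8, -0.3, 0.6]
width: 0.468
grip_force: 0.0
```

>>> play_rows(
  moves=[
    [[0,0,0,0.335,-0.048,0,40],[0,0,0,0.335,-0.048,0,40],[0,0,0,0.335,-0.048,0,40],[0,0,0,0.335,-0.048,0,40],[0,0,0,0.335,-0.048,0,40]],
  ],
)

```text
time: 2.18
tool_pos: [0.4214, -0.0102, 0.2311]
tcp_rot: [-2.577, -1.796, 0.0]
wrist_force: [0.1, -0.2, 0.5]
width: 0.469
grip_force: 0.0
```

>>> play_rows(
  moves=[
    [[0,0,0,0.335,-0.048,0,40],[0,0,0,0.335,-0.048,0,40],[0,0,0,0,0,0,40],[0,0,0,0,0,0,40],[0,0,0,0,0,0,40]],
  ],
)

```text
time: 2.6
tool_pos: [0.4355, 0.054, 0.2308]
tcp_rot: [-2.576, -1.798, 0.002]
wrist_force: [0.0, -0.3, -0.1]
width: 0.469
grip_force: 0.0
```

```bash
cat >> h.py <<'E'
def plan(pts,yaw=None):
    """tool-unit shifts to each waypoint in turn; yaw = wanted world angle (deg) of tool y, turned first"""
    s=bot.read_state(); R=Ro.from_rotvec(s['tcp_rot']).as_matrix(); p=s['tool_pos']
    y0=np.degrees(np.arctan2(R[1,1],R[0,1])); print('t',round(s['time'],2),'tcp',p.round(4),'yaw',y0.round(2),'down',R[:,2].round(3),'w',round(s['width'],3),'F',s['wrist_force'].round(1),'grip',round(s['grip_force'],1))
    T=R
    if yaw is not None:
        print(' az total',round(np.radians(y0-yaw)/.5,3)); a=np.radians(yaw)
        T=np.array([[-np.sin(a),np.cos(a),0],[np.cos(a),np.sin(a),0],[0,0,-1]])
    for q in pts:
        d=T.T@(np.array(q)-p)/.1; print(' to',q,'shift',d.round(3),'rows',int(np.ceil(np.linalg.norm(d)/.4))); p=np.array(q)
E
python3 -c "
from h import *
plan([(.4725,.2205,.14),(.4725,.2205,.101)],-20.3)"
```

```text
t 2.6 tcp [0.4355 0.054  0.2308] yaw -20.19 down [-0.001 -0.001 -1.   ] w 0.469 F [ 0.  -0.3 -0.1] grip 0.0
 az total 0.004
 to (0.4725, 0.2205, 0.14) shift [ 1.69  -0.23   0.908] rows 5
 to (0.4725, 0.2205, 0.101) shift [0.   0.   0.39] rows 1
```

>>> play_rows(
  moves=[
    [[0,0,0,0.338,-0.046,0,40],[0,0,0,0.338,-0.046,0,40],[0,0,0,0.338,-0.046,0,40],[0,0,0,0.338,-0.046,0,40],[0,0,0,0.338,-0.046,0,40]],
  ],
)

```text
time: 3.02
tool_pos: [0.4734, 0.2202, 0.2312]
tcp_rot: [2.58, 1.792, -0.0]
wrist_force: [0.3, 0.2, 0.3]
width: 0.464
grip_force: 0.0
```

>>> play_rows(
  moves=[
    [[0,0,0,0,0,0.35,40],[0,0,0,0,0,0.35,40],[0,0,0,0,0,0.3,40],[0,0,0,0,0,0.298,40],[0,0,0,0,0,0,40]],
  ],
)

```text
time: 3.43
tool_pos: [0.468, 0.2168, 0.0948]
tcp_rot: [-2.577, -1.792, 0.02]
wrist_force: [-1.0, -0.5, -1.0]
width: 0.467
grip_force: 0.0
```

>>> play_rows(
  moves=[
    [[0,0,0,0,0,0,0],[0,0,0,0,0,0,0],[0,0,0,0,0,0,0],[0,0,0,0,0,0,0],[0,0,0,0,0,0,0]],
  ],
)

```text
time: 3.85
tool_pos: [0.4747, 0.2213, 0.1039]
tcp_rot: [2.577, 1.795, 0.007]
wrist_force: [-0.8, -0.1, 4.1]
width: 0.092
grip_force: 59.3
```

```bash
python3 -c "
from h import *
plan([(.4725,.2205,.22)])
c=cam('wrist');save(c,'w1.png')"
```

```text
t 3.85 tcp [0.4747 0.2213 0.1039] yaw -20.27 down [ 0.004  0.002 -1.   ] w 0.092 F [-0.8 -0.1  4.1] grip 59.3
 to (0.4725, 0.2205, 0.22) shift [-0.011 -0.014 -1.161] rows 3
```

View pics/w1.png

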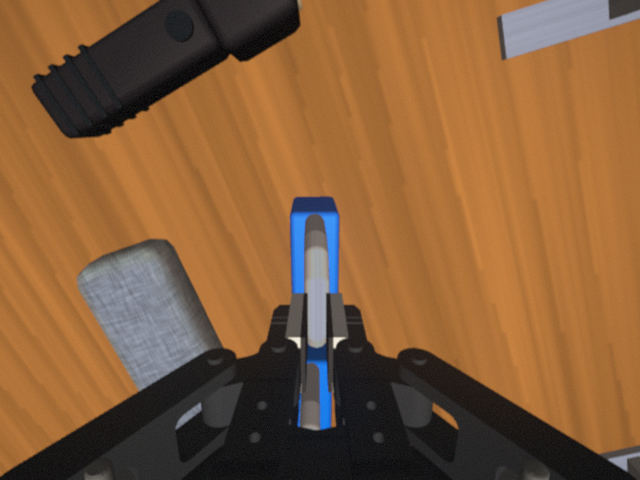

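The wrist view shows the shackle bar between the pads at about (317,320). I'll lift it and turn it to the rack's heading.

>>> play_rows(
  moves=[
    [[0,0,0,0,0,-0.15,0],[0,0,0,0,0,-0.3,0],[0,0,0,0,0,-0.3,0],[0,0,0,0,0,-0.3,0],[0,0,0,0,0,-0.2,0]],
  ],
)

```text
time: 4.32
tool_pos: [0.4737, 0.2213, 0.2299]
tcp_rot: [2.576, 1.796, 0.006]
wrist_force: [-0.1, 0.5, -2.0]
width: 0.091
grip_force: 59.1
```

>>> play_rows(
  moves=[
    [[0,0,-0.14,0,0,0,0],[0,0,-0.14,0,0,0,0],[0,0,-0.14,0,0,0,0],[0,0,-0.15,0,0,0,0],[0,0,0,0,0,0,0]],
  ],
)

```text
time: 4.73
tool_pos: [0.4725, 0.2208, 0.2266]
tcp_rot: [-2.294, -2.147, 0.0]
wrist_force: [-0.9, -0.5, -2.1]
width: 0.091
grip_force: 59.0
```

```bash
python3 -c "
from h import *
plan([(.565,.270,.216),(.628,.2687,.216),(.628,.2687,.199)])
c=cam('top');W=world(c);z=W[...,2];np.savez('top1.npz',**c)
h=cv2.cvtColor(c['image'],cv2.COLOR_RGB2HSV);b=(h[...,0]>100)&(h[...,0]<125)&(h[...,1]>150)
rect(W,b&(z>.1)&roi(200,180,330,290),'held')
c=cam('wrist');W=world(c);z=W[...,2];h=cv2.cvtColor(c['image'],cv2.COLOR_RGB2HSV);b=(h[...,0]>100)&(h[...,0]<125)&(h[...,1]>150)
save(c,'w2.png')
rect(W,b&(z>.1),'heldw')
"
```

```text
t 4.73 tcp [0.4725 0.2208 0.2266] yaw -3.8 down [-0. -0. -1.] w 0.091 F [-0.9 -0.5 -2.1] grip 59.0
 to (0.565, 0.27, 0.216) shift [0.553 0.89  0.106] rows 3
 to (0.628, 0.2687, 0.216) shift [ 0.029  0.629 -0.   ] rows 2
 to (0.628, 0.2687, 0.199) shift [0.   0.   0.17] rows 1
held n 86 c [469.2 199.7] size [34.2 24.3] long-axis deg 88.9 z [0.144 0.171 0.36 ] mean [0.4696 0.2006]
heldw n 2424 c [479.5 233.2] size [90.4 55.2] long-axis deg 26.8 z [0.138 0.173 0.255] mean [0.4715 0.2359]
```

>>> play_rows(
  moves=[
    [[0,0,0,0.138,0.22,0.01,0],[0,0,0,0.138,0.22,0.01,0],[0,0,0,0.138,0.23,0.01,0],[0,0,0,0.138,0.22,0.01,0],[0,0,0,0,0,0,0]],
  ],
)

```text
time: 5.25
tool_pos: [0.5691, 0.2716, 0.2218]
tcp_rot: [2.297, 2.142, 0.005]
wrist_force: [0.4, 0.6, -2.4]
width: 0.092
grip_force: 59.1
```

>>> play_rows(
  moves=[
    [[0,0,0,0,0,0,0],[0,0,0,0,0.1,0,0],[0,0,0,0,0.15,0,0],[0,0,0,0,0.1,0,0],[0,0,0,0,0,0,0]],
  ],
)

```text
time: 5.67
tool_pos: [0.602, 0.2666, 0.2227]
tcp_rot: [2.297, 2.142, 0.002]
wrist_force: [0.4, -0.7, -2.0]
width: 0.093
grip_force: 59.0
```

```bash
python3 -c "
from h import *
plan([(.628,.2687,.222),(.628,.2687,.199)])
c=cam('scene');np.savez('s1.npz',**c)
x=c['image'][150:300,300:500];cv2.imwrite('pics/s1.png',cv2.resize(x,(800,600),interpolation=2)[:,:,::-1])"
```

```text
t 5.67 tcp [0.602  0.2666 0.2227] yaw -4.01 down [ 0.002 -0.    -1.   ] w 0.093 F [ 0.4 -0.7 -2. ] grip 59.0
 to (0.628, 0.2687, 0.222) shift [0.039 0.258 0.008] rows 1
 to (0.628, 0.2687, 0.199) shift [-0.   -0.    0.23] rows 1
```

View pics/s1.png

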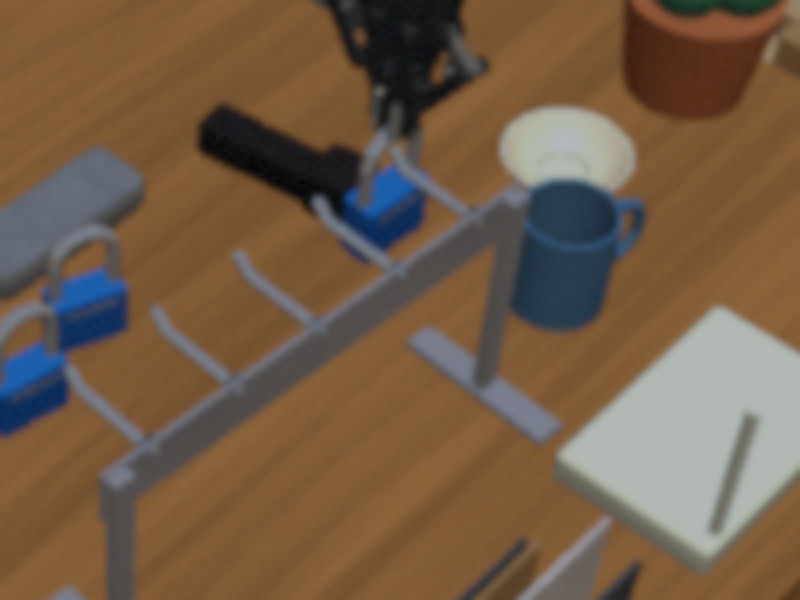

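The scene crop shows lock A at (383,205), with hook 0's bar entering the shackle at (400,155). I'll move in and lower it.

>>> play_rows(
  moves=[
    [[0,0,0,0.02,0.13,0,0],[0,0,0,0.02,0.12,0,0],[0,0,0,0,0,0,0],[0,0,0,0,0,0.1,0],[0,0,0,0,0,0.07,0]],
  ],
)

```text
time: 6.13
tool_pos: [0.6247, 0.2695, 0.2049]
tcp_rot: [-2.296, -2.144, 0.001]
wrist_force: [0.3, -0.9, -2.6]
width: 0.096
grip_force: 59.1
```

>>> play_rows(
  moves=[
    [[0,0,0,0,0,0.04,0],[0,0,0,0,0,0.02,0],[0,0,0,0,0,0,0],[0,0,0,0,0,0,0],[0,0,0,0,0,0,0]],
  ],
)

```text
time: 6.55
tool_pos: [0.6257, 0.2697, 0.1997]
tcp_rot: [2.296, 2.144, 0.001]
wrist_force: [0.4, -0.0, -1.9]
width: 0.094
grip_force: 59.2
```

```bash
python3 -c "
from h import *
plan([(.628,.2687,.199)])"
```

```text
t 6.55 tcp [0.6257 0.2697 0.1997] yaw -3.92 down [ 0.001  0.    -1.   ] w 0.094 F [ 0.4 -0.  -1.9] grip 59.2
 to (0.628, 0.2687, 0.199) shift [-0.009  0.024  0.007] rows 1
```

>>> play_rows(
  moves=[
    [[0,0,0,0,0,0.015,0],[0,0,0,0,0,0,0],[0,0,0,0,0,0,15],[0,0,0,0,0,0,25],[0,0,0,0,0,0,30]],
  ],
)

```text
time: 6.97
tool_pos: [0.628, 0.2697, 0.1995]
tcp_rot: [2.294, 2.142, 0.008]
wrist_force: [4.0, -1.1, 1.0]
width: 0.348
grip_force: 1.6
```

>>> play_rows(
  moves=[
    [[0,0,0,0,0,0,30],[0,0,0,0,0,-0.1,30],[0,0,0,0,0,-0.3,30],[0,0,0,0,0,-0.3,30],[0,0,0,0,0,0,40]],
  ],
)

```text
time: 7.38
tool_pos: [0.6281, 0.271, 0.2763]
tcp_rot: [2.294, 2.142, 0.015]
wrist_force: [0.3, 1.3, 2.1]
width: 0.463
grip_force: 0.0
```

```bash
python3 -c "
from h import *
plan([(.4377,.132,.23),(.4377,.132,.103)],-20.4)
c=cam('scene');np.savez('s1.npz',**c)
x=c['image'][150:300,300:500];cv2.imwrite('pics/s2.png',cv2.resize(x,(800,600),interpolation=2)[:,:,::-1])"
```

```text
t 7.38 tcp [0.6281 0.271  0.2763] yaw -3.92 down [ 0.009  0.004 -1.   ] w 0.463 F [0.3 1.3 2.1] grip 0.0
 az total 0.575
 to (0.4377, 0.132, 0.23) shift [-1.966 -1.3    0.463] rows 7
 to (0.4377, 0.132, 0.103) shift [0.   0.   1.27] rows 4
```

View pics/s2.png

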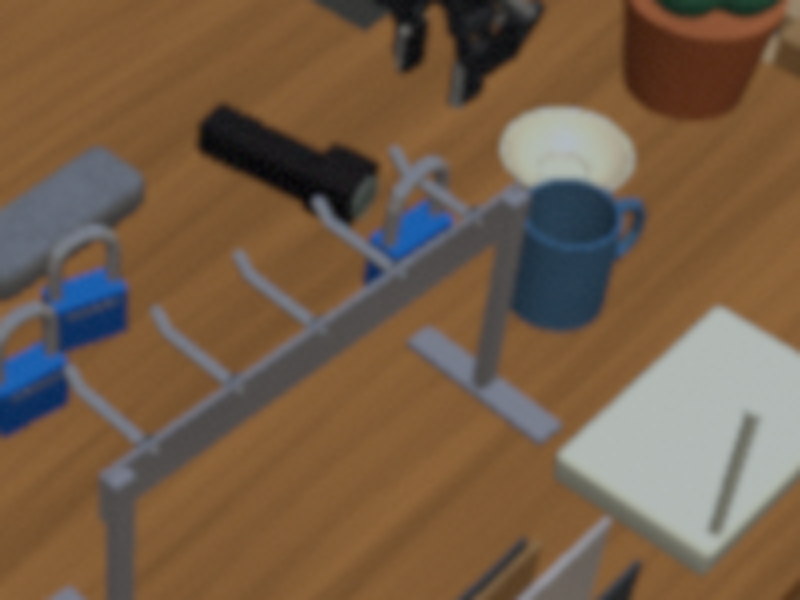

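Lock A hangs on hook 0 at (410,220). Next is lock B.

>>> play_rows(
  moves=[
    [[0,0,0.144,0,0,0,40],[0,0,0.144,0,0,0,40],[0,0,0.144,0,0,0,40],[0,0,0.143,0,0,0,40],[0,0,0,-0.28,-0.186,0,40]],
  ],
)

```text
time: 7.85
tool_pos: [0.6001, 0.2518, 0.2653]
tcp_rot: [-2.58, -1.79, 0.001]
wrist_force: [0.3, -0.5, -0.0]
width: 0.474
grip_force: 0.0
```

>>> play_rows(
  moves=[
    [[0,0,0,-0.281,-0.186,0,40],[0,0,0,-0.281,-0.186,0,40],[0,0,0,-0.281,-0.186,0,40],[0,0,0,-0.281,-0.186,0,40],[0,0,0,-0.281,-0.186,0,40]],
  ],
)

```text
time: 8.27
tool_pos: [0.4598, 0.1497, 0.2669]
tcp_rot: [-2.578, -1.793, 0.004]
wrist_force: [0.2, 0.1, 1.3]
width: 0.468
grip_force: 0.0
```

>>> play_rows(
  moves=[
    [[0,0,0,-0.281,-0.184,0,40],[0,0,0,0,0,0.35,40],[0,0,0,0,0,0.35,40],[0,0,0,0,0,0.3,40],[0,0,0,0,0,0.2,40]],
  ],
)

```text
time: 8.68
tool_pos: [0.432, 0.13, 0.1445]
tcp_rot: [-2.578, -1.791, 0.007]
wrist_force: [0.0, -1.3, -0.7]
width: 0.468
grip_force: 0.0
```

>>> play_rows(
  moves=[
    [[0,0,0,0,0,0,40],[0,0,0,0,0,0,40],[0,0,0,0,0,0,40]],
  ],
)

```text
time: 8.93
tool_pos: [0.4358, 0.1309, 0.1491]
tcp_rot: [2.579, 1.793, 0.001]
wrist_force: [-0.2, -0.6, 0.4]
width: 0.468
grip_force: 0.0
```

```bash
python3 -c "
from h import *
plan([(.4377,.132,.103)],-20.4)"
```

```text
t 8.93 tcp [0.4358 0.1309 0.1491] yaw -20.39 down [ 0.001  0.    -1.   ] w 0.468 F [-0.2 -0.6  0.4] grip 0.0
 az total 0.0
 to (0.4377, 0.132, 0.103) shift [0.017 0.014 0.461] rows 2
```

>>> play_rows(
  moves=[
    [[0,0,0,0.017,0.014,0.2,40],[0,0,0,0,0,0.16,40],[0,0,0,0,0,0.1,40],[0,0,0,0,0,0,40],[0,0,0,0,0,0,40]],
  ],
)

```text
time: 9.35
tool_pos: [0.4376, 0.1319, 0.1027]
tcp_rot: [2.579, 1.793, 0.001]
wrist_force: [-0.0, 0.5, 1.1]
width: 0.466
grip_force: 0.0
```

>>> play_rows(
  moves=[
    [[0,0,0,0,0,0,0],[0,0,0,0,0,0,0],[0,0,0,0,0,0,0],[0,0,0,0,0,0,0],[0,0,0,0,0,0,0]],
  ],
)

```text
time: 9.77
tool_pos: [0.4382, 0.132, 0.1035]
tcp_rot: [2.579, 1.792, 0.004]
wrist_force: [-0.4, -0.8, 5.2]
width: 0.093
grip_force: 58.7
```

>>> play_rows(
  moves=[
    [[0,0,0,0,0,-0.15,0],[0,0,0,0,0,-0.3,0],[0,0,0,0,0,-0.3,0],[0,0,0,0,0,-0.3,0],[0,0,0,0,0,-0.15,0]],
  ],
)

```text
time: 10.18
tool_pos: [0.4386, 0.1321, 0.2257]
tcp_rot: [2.578, 1.792, 0.007]
wrist_force: [2.0, 0.9, -2.0]
width: 0.096
grip_force: 59.1
```

>>> play_rows(
  moves=[
    [[0,0,-0.144,0,0,0,0],[0,0,-0.144,0,0,0,0],[0,0,-0.144,0,0,0,0],[0,0,-0.143,0,0,0,0],[0,0,0,0,0,0,0]],
  ],
)

```text
time: 10.6
tool_pos: [0.4366, 0.1316, 0.2216]
tcp_rot: [-2.294, -2.146, 0.001]
wrist_force: [-0.8, -0.5, -2.7]
width: 0.09
grip_force: 59.1
```

```bash
python3 -c "
from h import *
plan([(.555,.124,.222),(.62,.1215,.222),(.62,.1215,.198)],-3.9)
c=cam('wrist');W=world(c);z=W[...,2];h=cv2.cvtColor(c['image'],cv2.COLOR_RGB2HSV);b=(h[...,0]>100)&(h[...,0]<125)&(h[...,1]>150)
rect(W,b&(z>.1)&(z<.22),'heldw')"
```

```text
t 10.6 tcp [0.4366 0.1316 0.2216] yaw -3.82 down [-0.001 -0.    -1.   ] w 0.09 F [-0.8 -0.5 -2.7] grip 59.1
 az total 0.003
 to (0.555, 0.124, 0.222) shift [ 0.004  1.186 -0.004] rows 3
 to (0.62, 0.1215, 0.222) shift [0.019 0.65  0.   ] rows 2
 to (0.62, 0.1215, 0.198) shift [0.   0.   0.24] rows 1
heldw n 5605 c [517.8 194.9] size [245.7  53.9] long-axis deg 34.3 z [0.103 0.143 0.17 ] mean [0.539  0.2083]
```

>>> play_rows(
  moves=[
    [[0,0,0,0,0.25,0,0],[0,0,0,0,0.35,0,0],[0,0,0,0,0.35,0,0],[0,0,0,0,0.236,0,0],[0,0,0,0,0,0,0]],
  ],
)

```text
time: 11.07
tool_pos: [0.5598, 0.1231, 0.2217]
tcp_rot: [2.298, 2.139, 0.003]
wrist_force: [0.5, -0.6, -1.3]
width: 0.091
grip_force: 59.2
```

>>> play_rows(
  moves=[
    [[0,0,0,0,0,0,0],[0,0,0,0.02,0.15,0,0],[0,0,0,0,0.2,0,0],[0,0,0,0,0.2,0,0],[0,0,0,0,0.1,0,0]],
  ],
)

```text
time: 11.48
tool_pos: [0.6209, 0.1212, 0.2218]
tcp_rot: [2.297, 2.143, 0.0]
wrist_force: [-0.4, -0.5, -1.9]
width: 0.093
grip_force: 59.2
```

>>> play_rows(
  moves=[
    [[0,0,0,0,0,0,0],[0,0,0,0,0,0.1,0],[0,0,0,0,0,0.07,0],[0,0,0,0,0,0.04,0],[0,0,0,0,0,0,0]],
  ],
)

```text
time: 11.9
tool_pos: [0.618, 0.1211, 0.1986]
tcp_rot: [-2.294, -2.143, 0.006]
wrist_force: [-0.0, 0.6, -2.2]
width: 0.087
grip_force: 59.2
```

>>> play_rows(
  moves=[
    [[0,0,0,0,0,0,0],[0,0,0,0,0,0,0]],
  ],
)

```text
time: 12.07
tool_pos: [0.6201, 0.1213, 0.2011]
tcp_rot: [-2.296, -2.144, 0.0]
wrist_force: [0.8, 0.5, -2.6]
width: 0.09
grip_force: 59.2
```

```bash
python3 -c "
from h import *
plan([(.62,.1215,.198)],-3.9)
c=cam('scene')
x=c['image'][150:300,300:500];cv2.imwrite('pics/s3.png',cv2.resize(x,(800,600),interpolation=2)[:,:,::-1])"
```

```text
t 12.07 tcp [0.6201 0.1213 0.2011] yaw -3.92 down [-0.  0. -1.] w 0.09 F [ 0.8  0.5 -2.6] grip 59.2
 az total -0.001
 to (0.62, 0.1215, 0.198) shift [ 0.002 -0.001  0.031] rows 1
```

View pics/s3.png

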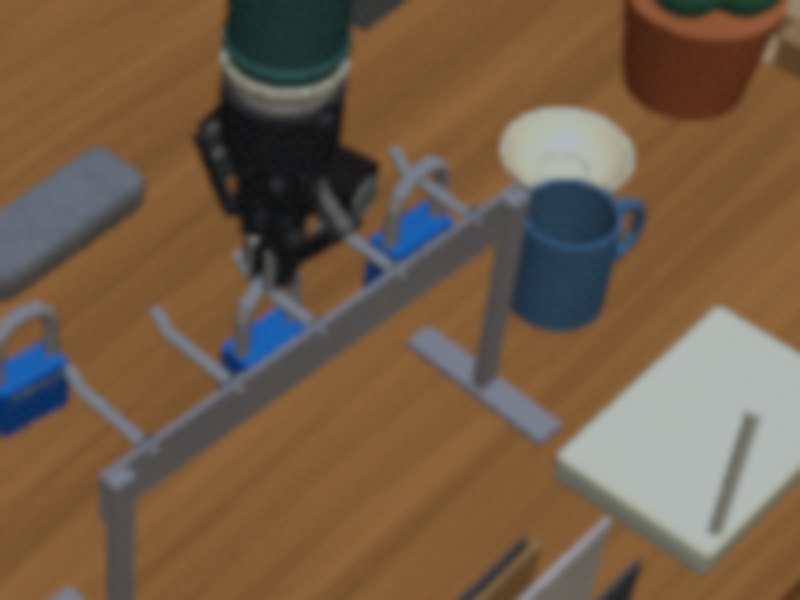

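Lock B is around hook 2 at (265,335). I'll lower it, release, and go on to lock C.

>>> play_rows(
  moves=[
    [[0,0,0,0,0,0.03,0],[0,0,0,0,0,0,0],[0,0,0,0,0,0,15],[0,0,0,0,0,0,25],[0,0,0,0,0,0,30]],
  ],
)

```text
time: 12.53
tool_pos: [0.6209, 0.1212, 0.1987]
tcp_rot: [2.296, 2.144, 0.002]
wrist_force: [-0.3, 0.5, -0.0]
width: 0.353
grip_force: 0.0
```

>>> play_rows(
  moves=[
    [[0,0,0,0,0,0,30],[0,0,0,0,0,-0.1,30],[0,0,0,0,0,-0.3,30],[0,0,0,0,0,-0.3,30],[0,0,0,0,0,0,40]],
  ],
)

```text
time: 12.95
tool_pos: [0.6241, 0.1218, 0.2767]
tcp_rot: [2.291, 2.139, 0.016]
wrist_force: [0.8, 1.2, 1.3]
width: 0.464
grip_force: 0.0
```

```bash
python3 -c "
from h import *
plan([(.461,.0475,.268),(.461,.0475,.15),(.461,.0475,.103)],-10.4)
c=cam('top');W=world(c);z=W[...,2];np.savez('top2.npz',**c)
r=(289,258,319,277);rect(W,roi(*r)&(z>.04)&(z<.062),'C')
h=cv2.cvtColor(c['image'],cv2.COLOR_RGB2HSV);b=(h[...,0]>100)&(h[...,0]<125)&(h[...,1]>150)
rect(W,b&roi(190,180,240,230)&(z>.1),'A');rect(W,b&roi(250,180,290,230)&(z>.1),'B')"
```

```text
t 12.95 tcp [0.6241 0.1218 0.2767] yaw -3.93 down [ 0.012  0.002 -1.   ] w 0.464 F [0.8 1.2 1.3] grip 0.0
 az total 0.226
 to (0.461, 0.0475, 0.268) shift [-1.025 -1.47   0.087] rows 5
 to (0.461, 0.0475, 0.15) shift [0.   0.   1.18] rows 3
 to (0.461, 0.0475, 0.103) shift [0.   0.   0.47] rows 2
C n 105 c [459.8  41.4] size [45.7 28.1] long-axis deg 79.4 z [0.044 0.049 0.053] mean [0.461 0.039]
A n 73 c [604.6 218. ] size [160.4  38.6] long-axis deg 68.3 z [0.113 0.141 0.625] mean [0.6185 0.2422]
B n 29 c [585.9  98.4] size [78.5 11.8] long-axis deg 37.7 z [0.134 0.143 0.643] mean [0.6068 0.1142]
```

>>> play_rows(
  moves=[
    [[0,0,0.113,0,0,0,40],[0,0,0.113,0,0,0,40],[0,0,0,-0.203,-0.288,0,40],[0,0,0,-0.203,-0.288,0,40],[0,0,0,-0.203,-0.288,0,40]],
  ],
)

```text
time: 13.42
tool_pos: [0.5231, 0.0765, 0.2669]
tcp_rot: [-2.412, -2.011, 0.003]
wrist_force: [1.2, -0.4, 0.8]
width: 0.471
grip_force: 0.0
```

>>> play_rows(
  moves=[
    [[0,0,0,-0.203,-0.288,0,40],[0,0,0,-0.202,-0.288,0,40],[0,0,0,0,0,0.35,40],[0,0,0,0,0,0.4,40],[0,0,0,0,0,0.3,40]],
  ],
)

```text
time: 13.83
tool_pos: [0.4593, 0.0471, 0.1617]
tcp_rot: [2.414, 2.01, 0.001]
wrist_force: [0.0, 0.1, -0.5]
width: 0.467
grip_force: 0.0
```

>>> play_rows(
  moves=[
    [[0,0,0,0,0,0.13,40],[0,0,0,0,0,0,40],[0,0,0,0,0,0,40],[0,0,0,0,0,0,40]],
  ],
)

```text
time: 14.17
tool_pos: [0.4615, 0.0475, 0.1513]
tcp_rot: [2.413, 2.01, 0.002]
wrist_force: [0.8, -0.6, 0.2]
width: 0.469
grip_force: 0.0
```

```bash
python3 -c "
from h import *
plan([(.461,.0475,.103)],-10.4)"
```

```text
t 14.17 tcp [0.4615 0.0475 0.1513] yaw -10.4 down [ 0.002  0.    -1.   ] w 0.469 F [ 0.8 -0.6  0.2] grip 0.0
 az total 0.0
 to (0.461, 0.0475, 0.103) shift [-0.001 -0.005  0.483] rows 2
```

>>> play_rows(
  moves=[
    [[0,0,0,0,0,0.2,40],[0,0,0,0,0,0.16,40],[0,0,0,0,0,0.12,40],[0,0,0,0,0,0,40],[0,0,0,0,0,0,40]],
  ],
)

```text
time: 14.58
tool_pos: [0.4614, 0.0475, 0.1031]
tcp_rot: [2.413, 2.011, 0.002]
wrist_force: [0.5, -0.1, 0.3]
width: 0.472
grip_force: 0.0
```

>>> play_rows(
  moves=[
    [[0,0,0,0,0,0,0],[0,0,0,0,0,0,0],[0,0,0,0,0,0,0],[0,0,0,0,0,0,0],[0,0,0,0,0,0,0]],
  ],
)

```text
time: 15.0
tool_pos: [0.462, 0.0475, 0.1039]
tcp_rot: [2.412, 2.01, 0.004]
wrist_force: [-0.6, -0.3, 6.3]
width: 0.091
grip_force: 58.8
```

>>> play_rows(
  moves=[
    [[0,0,0,0,0,-0.15,0],[0,0,0,0,0,-0.3,0],[0,0,0,0,0,-0.3,0],[0,0,0,0,0,-0.3,0],[0,0,0,0,0,-0.15,0]],
  ],
)

```text
time: 15.42
tool_pos: [0.4621, 0.0475, 0.2261]
tcp_rot: [2.411, 2.009, 0.007]
wrist_force: [0.9, -0.8, -1.0]
width: 0.091
grip_force: 59.2
```

>>> play_rows(
  moves=[
    [[0,0,-0.113,0,0,0,0],[0,0,-0.113,0,0,0,0],[0,0,0,0,0,0,0],[0,0,0,0,0,0,0]],
  ],
)

```text
time: 15.75
tool_pos: [0.4601, 0.0474, 0.2218]
tcp_rot: [-2.298, -2.142, 0.001]
wrist_force: [-0.6, -0.3, -2.5]
width: 0.092
grip_force: 59.2
```

```bash
python3 -c "
from h import *
plan([(.545,-.0215,.222),(.611,-.026,.222),(.611,-.026,.198)],-3.9)"
```

```text
t 15.75 tcp [0.4601 0.0474 0.2218] yaw -4.01 down [-0. -0. -1.] w 0.092 F [-0.6 -0.3 -2.5] grip 59.2
 az total -0.004
 to (0.545, -0.0215, 0.222) shift [-0.63   0.894 -0.002] rows 3
 to (0.611, -0.026, 0.222) shift [-0.     0.662  0.   ] rows 2
 to (0.611, -0.026, 0.198) shift [0.   0.   0.24] rows 1
```

>>> play_rows(
  moves=[
    [[0,0,0,-0.16,0.22,0,0],[0,0,0,-0.16,0.22,0,0],[0,0,0,-0.16,0.23,0,0],[0,0,0,-0.15,0.22,0,0],[0,0,0,0,0,0,0]],
  ],
)

```text
time: 16.17
tool_pos: [0.5482, -0.0243, 0.2215]
tcp_rot: [2.298, 2.138, 0.0]
wrist_force: [0.6, 0.2, -2.0]
width: 0.089
grip_force: 59.3
```

>>> play_rows(
  moves=[
    [[0,0,0,0,0,0,0],[0,0,0,0,0.15,0,0],[0,0,0,0,0.2,0,0],[0,0,0,0,0.2,0,0],[0,0,0,0,0.11,0,0]],
  ],
)

```text
time: 16.58
tool_pos: [0.6115, -0.0254, 0.2215]
tcp_rot: [-2.296, -2.143, -0.0]
wrist_force: [-0.2, 0.8, -0.9]
width: 0.093
grip_force: 59.2
```

>>> play_rows(
  moves=[
    [[0,0,0,0,0,0,0],[0,0,0,0,0,0.1,0],[0,0,0,0,0,0.07,0],[0,0,0,0,0,0.04,0],[0,0,0,0,0,0,0]],
  ],
)

```text
time: 17.0
tool_pos: [0.6087, -0.0257, 0.1988]
tcp_rot: [-2.294, -2.142, 0.004]
wrist_force: [0.6, -0.0, -2.3]
width: 0.09
grip_force: 59.4
```

>>> play_rows(
  moves=[
    [[0,0,0,0,0,0.025,0],[0,0,0,0,0,0,0],[0,0,0,0,0,0,0]],
  ],
)

```text
time: 17.25
tool_pos: [0.6107, -0.026, 0.1987]
tcp_rot: [2.296, 2.144, 0.0]
wrist_force: [-0.3, 0.3, -2.3]
width: 0.089
grip_force: 59.4
```

```bash
python3 -c "
from h import *
plan([(.611,-.026,.198)],-3.9)
c=cam('scene')
x=c['image'][150:300,300:500];cv2.imwrite('pics/s4.png',cv2.resize(x,(800,600),interpolation=2)[:,:,::-1])"
```

```text
t 17.25 tcp [ 0.6107 -0.026   0.1987] yaw -3.93 down [ 0. -0. -1.] w 0.089 F [-0.3  0.3 -2.3] grip 59.4
 az total -0.001
 to (0.611, -0.026, 0.198) shift [0.001 0.003 0.007] rows 1
```

View pics/s4.png

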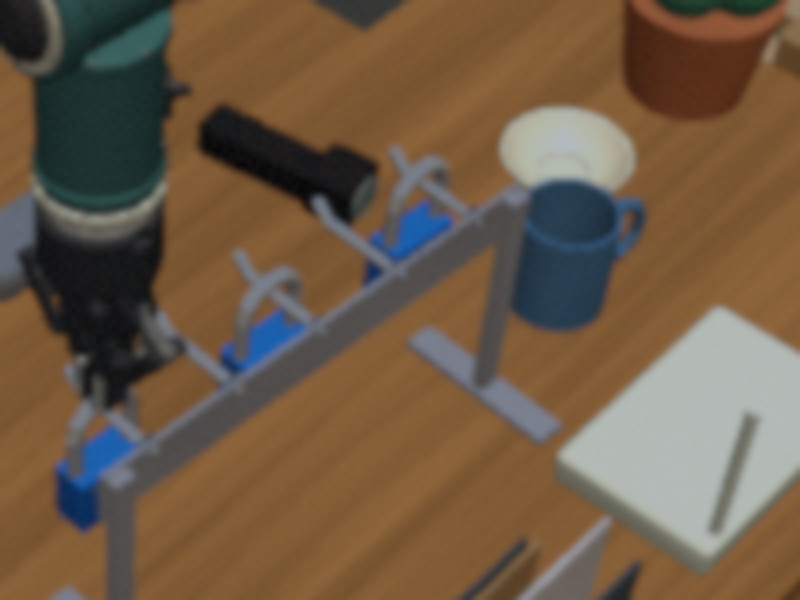

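Lock C is on hook 4 at (100,465), and the other two locks hang still. I'll release it and head for the torch.

>>> play_rows(
  moves=[
    [[0,0,0,0,0,0.005,0],[0,0,0,0,0,0,0],[0,0,0,0,0,0,15],[0,0,0,0,0,0,25],[0,0,0,0,0,0,30]],
  ],
)

```text
time: 17.72
tool_pos: [0.6112, -0.026, 0.1986]
tcp_rot: [2.296, 2.144, 0.001]
wrist_force: [0.1, 0.1, 0.0]
width: 0.349
grip_force: 0.0
```

>>> play_rows(
  moves=[
    [[0,0,0,0,0,0,30],[0,0,0,0,0,-0.1,30],[0,0,0,0,0,-0.3,30],[0,0,0,0,0,-0.3,30],[0,0,0,0,-0.3,0,40]],
  ],
)

```text
time: 18.13
tool_pos: [0.588, -0.0247, 0.2763]
tcp_rot: [2.288, 2.136, 0.016]
wrist_force: [1.5, -0.6, 2.3]
width: 0.468
grip_force: 0.0
```

>>> play_rows(
  moves=[
    [[0,0,0.243,0,-0.3,0,60],[0,0,0.243,0,0,0,60],[0,0,0.243,0,0,0,60],[0,0,0.243,0,0,0,60],[0,0,0.243,0,0,0,60]],
  ],
)

```text
time: 18.55
tool_pos: [0.551, -0.0219, 0.2693]
tcp_rot: [2.836, 1.35, 0.002]
wrist_force: [0.7, 1.0, 0.7]
width: 0.709
grip_force: 0.0
```

>>> play_rows(
  moves=[
    [[0,0,0.243,0,0,0,60],[0,0,0.243,0,0,0,60],[0,0,0.243,0,0,0,60],[0,0,0.243,0,0,0,60],[0,0,0.243,0,0,0,60]],
  ],
)

```text
time: 18.97
tool_pos: [0.5512, -0.0219, 0.2691]
tcp_rot: [3.11, 0.44, 0.002]
wrist_force: [-0.3, -0.8, 0.9]
width: 0.704
grip_force: 0.0
```

>>> play_rows(
  moves=[
    [[0,0,0.243,0,0,0,60],[0,0,0,0,0,0,60],[0,0,0,0,0,0,60]],
  ],
)

```text
time: 19.22
tool_pos: [0.5512, -0.0219, 0.2688]
tcp_rot: [3.13, 0.265, 0.002]
wrist_force: [0.5, 0.4, 0.6]
width: 0.703
grip_force: 0.0
```

```bash
python3 -c "
from h import *
plan([(.433,.3586,.2),(.433,.3586,.07),(.433,.3586,.012)],-80.6)
c=cam('top');W=world(c);z=W[...,2];np.savez('top3.npz',**c)
rect(W,roi(165,240,210,312)&(z>.02),'torch');rect(W,roi(385,278,450,315)&(z>.008),'shoehorn')
h=cv2.cvtColor(c['image'],cv2.COLOR_RGB2HSV);b=(h[...,0]>100)&(h[...,0]<125)&(h[...,1]>150)
for n,u in(('A',(185,180,230,230)),('B',(250,180,290,230)),('C',(310,180,350,230))): rect(W,b&roi(*u)&(z>.08),n)"
```

```text
t 19.22 tcp [ 0.5512 -0.0219  0.2688] yaw -80.31 down [ 0.001 -0.    -1.   ] w 0.703 F [0.5 0.4 0.6] grip 0.0
 az total 0.01
 to (0.433, 0.3586, 0.2) shift [-0.544 -3.947  0.688] rows 11
 to (0.433, 0.3586, 0.07) shift [0.  0.  1.3] rows 4
 to (0.433, 0.3586, 0.012) shift [0.   0.   0.58] rows 2
torch n 862 c [436.9 361.7] size [151.2  49. ] long-axis deg 6.6 z [0.023 0.035 0.047] mean [0.4434 0.3594]
shoehorn n 492 c [ 374.5 -263.4] size [139.4  32.8] long-axis deg -72.8 z [0.008 0.014 0.02 ] mean [ 0.3723 -0.255 ]
A n 147 c [623.5 268. ] size [59.3 26.5] long-axis deg 86.4 z [0.115 0.143 0.148] mean [0.6184 0.2586]
B n 126 c [615.6 119.7] size [58.6 24.6] long-axis deg -88.8 z [0.125 0.143 0.148] mean [0.6123 0.115 ]Traceback (most recent call last):
  File "<string>", line 7, in <module>
    for n,u in(('A',(185,180,230,230)),('B',(250,180,290,230)),('C',(310,180,350,230))): rect(W,b&roi(*u)&(z>.08),n)
                                                                                         ~~~~^^^^^^^^^^^^^^^^^^^^^^^
  File "h.py", line 18, in rect
    print(name,'n',len(p),'c',np
[... 202 characters left out ...]
                                                           ~~~~~~~~~~~~~^^^^^^^^^^^^^
    return _quantile_unchecked(
        a, q, axis, out, overwrite_input, method, keepdims, weights)
    return _ureduce(a,
                    func=_quantile_ureduce_func,
    ...<5 lines>...
                    overwrite_input=overwrite_input,
                    method=method)
    r = func(a, **kwargs)
    result = _quantile(arr,
                       quantiles=q,
    ...<2 lines>...
                       out=out,
                       weights=wgt)
    slices_having_nans = np.isnan(arr[-1, ...])
                                  ~~~^^^^^^^^^
IndexError: index -1 is out of bounds for axis 0 with size 0
```

>>> play_rows(
  moves=[
    [[0,0,0,-0.05,-0.359,0.06,60],[0,0,0,-0.05,-0.359,0.06,60],[0,0,0,-0.05,-0.359,0.06,60],[0,0,0,-0.05,-0.359,0.06,60],[0,0,0,-0.05,-0.359,0.06,60]],
  ],
)

```text
time: 19.68
tool_pos: [0.4961, 0.1523, 0.2382]
tcp_rot: [-3.13, -0.264, -0.001]
wrist_force: [-0.3, 0.3, 1.3]
width: 0.702
grip_force: 0.0
```

>>> play_rows(
  moves=[
    [[0,0,0,-0.05,-0.359,0.06,60],[0,0,0,-0.05,-0.359,0.06,60],[0,0,0,-0.05,-0.359,0.06,60],[0,0,0,-0.05,-0.359,0.06,60],[0,0,0,-0.05,-0.359,0.06,60]],
  ],
)

```text
time: 20.1
tool_pos: [0.4417, 0.3256, 0.2082]
tcp_rot: [-3.13, -0.265, -0.001]
wrist_force: [1.0, -0.4, 0.3]
width: 0.705
grip_force: 0.0
```

>>> play_rows(
  moves=[
    [[0,0,0.04,-0.05,-0.359,0.06,60],[0,0,0,0,0,0.3,60],[0,0,0,0,0,0.35,60],[0,0,0,0,0,0.3,60],[0,0,0,0,0,0.3,60]],
  ],
)

```text
time: 20.52
tool_pos: [0.4312, 0.3591, 0.076]
tcp_rot: [-3.132, -0.235, -0.001]
wrist_force: [0.5, 0.4, -0.6]
width: 0.702
grip_force: 0.0
```

>>> play_rows(
  moves=[
    [[0,0,0,0,0,0,60],[0,0,0,0,0,0,60],[0,0,0,0,0,0,60]],
  ],
)

```text
time: 20.77
tool_pos: [0.4326, 0.3592, 0.0786]
tcp_rot: [-3.132, -0.23, -0.003]
wrist_force: [0.1, 0.7, 0.3]
width: 0.706
grip_force: 0.0
```

```bash
python3 -c "
from h import *
plan([(.433,.3595,.012)],-82)
c=cam('wrist');save(c,'w3.png')"
```

```text
t 20.77 tcp [0.4326 0.3592 0.0786] yaw -81.59 down [ 0.002  0.001 -1.   ] w 0.706 F [0.1 0.7 0.3] grip 0.0
 az total 0.014
 to (0.433, 0.3595, 0.012) shift [ 0.004 -0.002  0.666] rows 2
```

View pics/w3.png

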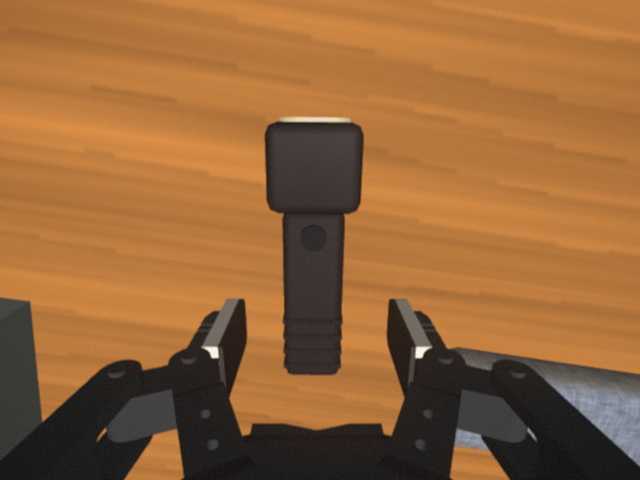

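The torch barrel is centred and aligned between the pads at (313,300). I'll lower and grip it.

>>> play_rows(
  moves=[
    [[0,0,0,0,0,0.25,60],[0,0,0,0,0,0.25,60],[0,0,0,0,0,0.16,60],[0,0,0,0,0,0,60],[0,0,0,0,0,0,60]],
  ],
)

```text
time: 21.23
tool_pos: [0.4324, 0.359, 0.0124]
tcp_rot: [-3.132, -0.229, -0.002]
wrist_force: [0.2, 0.1, 0.4]
width: 0.702
grip_force: 0.0
```

>>> play_rows(
  moves=[
    [[0,0,0,0,0,0,20],[0,0,0,0,0,0,20],[0,0,0,0,0,0,20],[0,0,0,0,0,0,20],[0,0,0,0,0,0,20]],
  ],
)

```text
time: 21.65
tool_pos: [0.4336, 0.3601, 0.0138]
tcp_rot: [-3.13, -0.229, -0.007]
wrist_force: [0.5, 0.7, 6.9]
width: 0.381
grip_force: 61.7
```

>>> play_rows(
  moves=[
    [[0,0,0,0,0,-0.15,20],[0,0,0,0,0,-0.35,20],[0,0,0,0,0,-0.35,20],[0,0,0,0,0,-0.35,20],[0,0,0,0,0,-0.35,20]],
  ],
)

```text
time: 22.07
tool_pos: [0.4313, 0.3583, 0.1681]
tcp_rot: [-3.133, -0.229, -0.0]
wrist_force: [0.1, 0.2, -1.6]
width: 0.386
grip_force: 60.6
```

>>> play_rows(
  moves=[
    [[0,0,0,0,0,-0.25,20],[0,0,0,0,0,0,20],[0,0,0,0,0,0,20]],
  ],
)

```text
time: 22.32
tool_pos: [0.4328, 0.3595, 0.1941]
tcp_rot: [-3.13, -0.229, -0.008]
wrist_force: [-0.6, -0.2, -2.7]
width: 0.386
grip_force: 60.7
```

```bash
python3 -c "
from h import *
plan([(.433,-.2,.2),(.633,-.28,.16)])"
```

```text
t 22.32 tcp [0.4328 0.3595 0.1941] yaw -81.64 down [ 0.005  0.004 -1.   ] w 0.386 F [-0.6 -0.2 -2.7] grip 60.7
 to (0.433, -0.2, 0.2) shift [-0.811  5.536 -0.079] rows 14
 to (0.633, -0.28, 0.16) shift [1.86  1.083 0.406] rows 6
```

>>> play_rows(
  moves=[
    [[0,0,0,-0.058,0.395,0,20],[0,0,0,-0.058,0.395,0,20],[0,0,0,-0.058,0.395,0,20],[0,0,0,-0.058,0.395,0,20],[0,0,0,-0.058,0.395,0,20]],
  ],
)

```text
time: 22.73
tool_pos: [0.4294, 0.1568, 0.1886]
tcp_rot: [3.132, 0.23, -0.006]
wrist_force: [1.1, -0.8, -1.6]
width: 0.383
grip_force: 60.8
```

>>> play_rows(
  moves=[
    [[0,0,0,-0.058,0.395,0,20],[0,0,0,-0.058,0.395,0,20],[0,0,0,-0.058,0.395,0,20],[0,0,0,-0.058,0.395,0,20],[0,0,0,-0.058,0.395,0,20]],
  ],
)

```text
time: 23.15
tool_pos: [0.4294, -0.0423, 0.1889]
tcp_rot: [-3.132, -0.229, 0.005]
wrist_force: [0.8, -0.2, -2.0]
width: 0.379
grip_force: 60.8
```

>>> play_rows(
  moves=[
    [[0,0,0,-0.058,0.395,0,20],[0,0,0,-0.058,0.395,0,20],[0,0,0,-0.058,0.395,0,20],[0,0,0,-0.058,0.395,0,20],[0,0,-0.234,0,0,0,20]],
  ],
)

```text
time: 23.57
tool_pos: [0.4301, -0.2064, 0.1893]
tcp_rot: [3.113, 0.404, -0.004]
wrist_force: [0.4, 0.8, -0.9]
width: 0.386
grip_force: 61.0
```

>>> play_rows(
  moves=[
    [[0,0,-0.235,0,0,0,20],[0,0,-0.235,0,0,0,20],[0,0,-0.235,0,0,0,20],[0,0,-0.235,0,0,0,20],[0,0,-0.235,0,0,0,20]],
  ],
)

```text
time: 23.98
tool_pos: [0.4299, -0.1998, 0.1885]
tcp_rot: [-2.855, -1.302, 0.004]
wrist_force: [-0.0, -0.7, -1.2]
width: 0.382
grip_force: 61.0
```

>>> play_rows(
  moves=[
    [[0,0,-0.235,0,0,0,20],[0,0,-0.235,0,0,0,20],[0,0,-0.235,0,0,0,20],[0,0,-0.235,0,0,0,20],[0,0,-0.235,0,0,0,20]],
  ],
)

```text
time: 24.4
tool_pos: [0.4299, -0.1996, 0.1886]
tcp_rot: [-2.355, -2.073, 0.002]
wrist_force: [-0.4, 0.7, -1.2]
width: 0.384
grip_force: 61.0
```

>>> play_rows(
  moves=[
    [[0,0,-0.235,0,0,0,20],[0,0,0,0,0,0,20],[0,0,0,0,0,0,20]],
  ],
)

```text
time: 24.65
tool_pos: [0.4304, -0.1998, 0.1892]
tcp_rot: [-2.24, -2.198, 0.002]
wrist_force: [0.5, -0.4, -1.6]
width: 0.383
grip_force: 61.0
```

```bash
python3 -c "
from h import *
plan([(.632,-.29,.194),(.632,-.29,.037)],-1)
c=dict(np.load('top3.npz'));W=world(c);z=W[...,2]
for r,n,a,b in[((366,236,484,248),'front',.085,.2),((366,70,490,185),'chest',.098,.2),((398,250,455,264),'handle',.05,.2),((373,180,379,232),'wallL',.06,.2),((470,180,478,232),'wallR',.06,.2)]:
    rect(W,roi(*r)&(z>a)&(z<b),n)
k=roi(420,60,430,260)
print([(v,W[v,425].round(3).tolist()) for v in range(165,262,3)])"
```

```text
t 24.65 tcp [ 0.4304 -0.1998  0.1892] yaw -1.07 down [-0.003  0.002 -1.   ] w 0.383 F [ 0.5 -0.4 -1.6] grip 61.0
 az total -0.002
 to (0.632, -0.29, 0.194) shift [-0.866  2.032 -0.048] rows 6
 to (0.632, -0.29, 0.037) shift [0.   0.   1.57] rows 4
front n 607 c [ 522.7 -281.4] size [248.5  20.8] long-axis deg 88.6 z [0.085 0.091 0.096] mean [ 0.52   -0.2825]
chest n 10934 c [ 821.2 -277.9] size [281.7 257.4] long-axis deg 88.6 z [0.1   0.104 0.109] mean [ 0.82   -0.2779]
handle n 268 c [ 485.4 -267.9] size [127.1  26.1] long-axis deg 89.0 z [0.063 0.07  0.075] mean [ 0.4795 -0.2684]
wallL n 6 c [ 680.1 -149.4] size [8.6 0.4] long-axis deg -2.7 z [0.062 0.074 0.084] mean [ 0.6799 -0.1494]
wallR n 258 c [ 612.6 -393.5] size [135.5   7.6] long-axis deg -1.3 z [0.062 0.079 0.086] mean [ 0.6115 -0.3927]
[(165, [0.713, -0.266, 0.107]), (168, [0.706, -0.266, 0.105]), (171, [0.699, -0.267, 0.102]), (174, [0.706, -0.287, 0.018]), (177, [0.697, -0.286, 0.021]), (180, [0.689, -0.286, 0.019]), (183, [0.681, -0.287, 0.016]), (186, [0.673, -0.286, 0.02]), (189, [0.664, -0.285, 0.021]), (192, [0.656, -0.285, 0.022]), (195, [0.648, -0.285, 0.022]), (198, [0.64, -0.284, 0.022]), (201, [0.632, -0.285, 0.02]), (204, [0.624, -0.284, 0.02]), (207, [0.615, -0.283, 0.025]), (210, [0.607, -0.284, 0.018]), (213, [0.599, -0.283, 0.024]), (216, [0.591, -0.283, 0.021]), (219, [0.583, -0.284, 0.02]), (222, [0.575, -0.283, 0.019]), (225, [0.566, -0.282, 0.023]), (228, [0.558, -0.282, 0.022]), (231, [0.55, -0.283, 0.018]), (234, [0.542, -0.281, 0.025]), (237, [0.532, -0.268, 0.081]), (240, [0.524, -0.265, 0.093]), (243, [0.516, -0.265, 0.091]), (246, [0.51, -0.287, -0.001]), (249, [0.502, -0.287, -0.002]), (252, [0.494, -0.286, -0.002]), (255, [0.485, -0.286, -0.002]), (258, [0.478, -0.268, 0.073]), (261, [0.469, -0.285, 0.0])]
```

>>> play_rows(
  moves=[
    [[0,0,0,-0.122,0.343,0,20],[0,0,0,-0.122,0.343,0,20],[0,0,0,-0.122,0.343,0,20],[0,0,0,-0.122,0.343,0,20],[0,0,0,-0.122,0.343,0,20]],
  ],
)

```text
time: 25.07
tool_pos: [0.603, -0.2644, 0.1896]
tcp_rot: [-2.241, -2.199, 0.001]
wrist_force: [0.8, -1.0, -0.9]
width: 0.383
grip_force: 61.0
```

>>> play_rows(
  moves=[
    [[0,0,0,-0.122,0.343,0,20],[0,0,0,0,0,0.2,20],[0,0,0,0,0,0.3,20],[0,0,0,0,0,0.3,20],[0,0,0,0,0,0,20]],
  ],
)

```text
time: 25.48
tool_pos: [0.6308, -0.2742, 0.1016]
tcp_rot: [-2.232, -2.191, 0.008]
wrist_force: [-0.9, 1.3, -3.3]
width: 0.385
grip_force: 60.9
```

>>> play_rows(
  moves=[
    [[0,0,0,0,0,0,20],[0,0,0,0,0,0,20]],
  ],
)

```text
time: 25.65
tool_pos: [0.6364, -0.2769, 0.1117]
tcp_rot: [2.24, 2.203, 0.0]
wrist_force: [0.4, 0.4, -0.8]
width: 0.381
grip_force: 60.9
```

```bash
python3 -c "
from h import *
plan([(.635,-.277,.038)],-1)
c=cam('scene')
x=c['image'][180:480,130:530];cv2.imwrite('pics/s5.png',cv2.resize(x,(800,600),interpolation=2)[:,:,::-1])"
```

```text
t 25.65 tcp [ 0.6364 -0.2769  0.1117] yaw -0.96 down [ 0. -0. -1.] w 0.381 F [ 0.4  0.4 -0.8] grip 60.9
 az total 0.001
 to (0.635, -0.277, 0.038) shift [-0.001 -0.014  0.737] rows 2
```

View pics/s5.png

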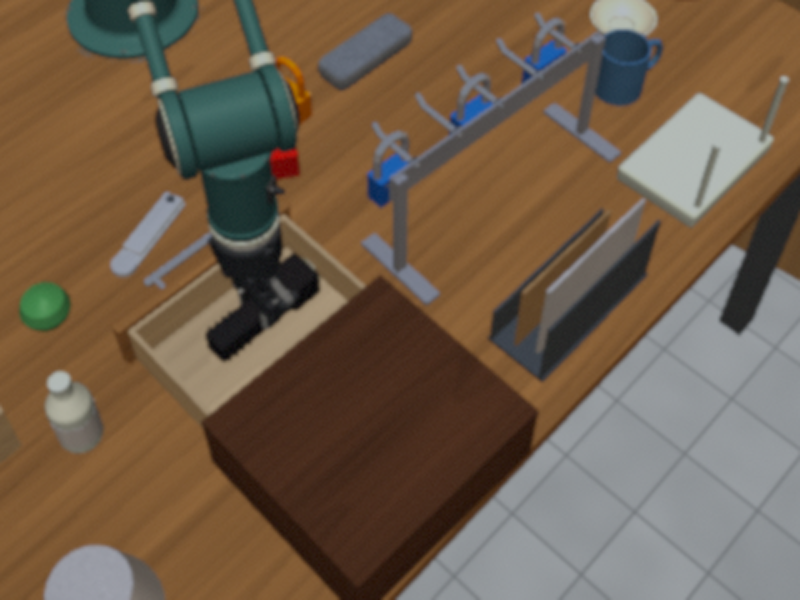

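The torch is over the open drawer at (265,310), and all three locks hang at (390,175), (475,105) and (545,60). I'll lower the torch and release it.

>>> play_rows(
  moves=[
    [[0,0,0,0,-0.01,0.2,20],[0,0,0,0,0,0.25,20],[0,0,0,0,0,0.15,20],[0,0,0,0,0,0.1,20],[0,0,0,0,0,0,20]],
  ],
)

```text
time: 26.12
tool_pos: [0.6339, -0.2762, 0.0393]
tcp_rot: [-2.237, -2.202, 0.002]
wrist_force: [-0.0, 0.6, -2.1]
width: 0.384
grip_force: 61.1
```

>>> play_rows(
  moves=[
    [[0,0,0,0,0,0,20],[0,0,0,0,0,0.03,20],[0,0,0,0,0,0,20]],
  ],
)

```text
time: 26.37
tool_pos: [0.6362, -0.2773, 0.0393]
tcp_rot: [2.237, 2.203, 0.001]
wrist_force: [-0.4, -0.1, -1.0]
width: 0.387
grip_force: 61.1
```

```bash
python3 -c "
from h import *
plan([(.635,-.277,.038)],-1)"
```

```text
t 26.37 tcp [ 0.6362 -0.2773  0.0393] yaw -0.89 down [ 0.002 -0.001 -1.   ] w 0.387 F [-0.4 -0.1 -1. ] grip 61.1
 az total 0.004
 to (0.635, -0.277, 0.038) shift [ 0.003 -0.012  0.013] rows 1
```

>>> play_rows(
  moves=[
    [[0,0,0,0,0,0.03,20],[0,0,0,0,0,0,20],[0,0,0,0,0,0,48],[0,0,0,0,0,0,48],[0,0,0,0,0,0,48]],
  ],
)

```text
time: 26.78
tool_pos: [0.6333, -0.2766, 0.0349]
tcp_rot: [-2.236, -2.202, 0.003]
wrist_force: [-5.6, -0.1, 1.3]
width: 0.557
grip_force: 0.0
```

>>> play_rows(
  moves=[
    [[0,0,0,0,0,-0.15,48],[0,0,0,0,0,-0.35,48],[0,0,0,0,0,-0.35,48],[0,0,0,0,0,-0.35,48],[0,0,0,0,0,-0.35,60]],
  ],
)

```text
time: 27.2
tool_pos: [0.6356, -0.2768, 0.1933]
tcp_rot: [2.237, 2.203, 0.001]
wrist_force: [-0.5, -0.8, 0.7]
width: 0.687
grip_force: 0.0
```

>>> play_rows(
  moves=[
    [[0,0,-0.214,0,-0.2,0,60],[0,0,-0.214,0,-0.2,0,60],[0,0,-0.214,0,-0.2,0,60],[0,0,0,0,0,0,60],[0,0,0,0,0,0,60]],
  ],
)

```text
time: 27.62
tool_pos: [0.5757, -0.2826, 0.1918]
tcp_rot: [1.859, 2.529, 0.001]
wrist_force: [-0.4, -0.9, -0.2]
width: 0.7
grip_force: 0.0
```

```bash
python3 -c "
from h import *
plan([(.375,-.2635,.19),(.375,-.2635,.07),(.375,-.2635,.006)],17.4)
c=cam('scene');Ws=world(c);zs=Ws[...,2]
rect(Ws,roi(180,268,227,325)&(zs>.008)&(zs<.03),'shoehorn scene')
c=dict(np.load('scene0.npz'));Ws=world(c);zs=Ws[...,2]
rect(Ws,roi(180,268,227,325)&(zs>.008)&(zs<.03),'shoehorn scene0')
c=cam('top');W=world(c);z=W[...,2];rect(W,roi(385,278,450,315)&(z>.008)&(z<.03),'shoehorn')
rect(W,roi(378,178,474,232)&(z>.04)&(z<.075),'torch')
h=cv2.cvtColor(c['image'],cv2.COLOR_RGB2HSV);b=(h[...,0]>100)&(h[...,0]<125)&(h[...,1]>150)
m=b&roi(310,180,350,230)&(z>.08)
if m.any():rect(W,m,'C')
"
```

```text
t 27.62 tcp [ 0.5757 -0.2826  0.1918] yaw 17.37 down [ 0.002 -0.001 -1.   ] w 0.7 F [-0.4 -0.9 -0.2] grip 0.0
 az total -0.001
 to (0.375, -0.2635, 0.19) shift [ 0.782 -1.858  0.018] rows 6
 to (0.375, -0.2635, 0.07) shift [0.  0.  1.2] rows 3
 to (0.375, -0.2635, 0.006) shift [0.   0.   0.64] rows 2
shoehorn scene n 368 c [ 368.1 -265.7] size [162.1  88.7] long-axis deg -34.0 z [0.008 0.014 0.022] mean [ 0.3816 -0.2722]
shoehorn scene0 n 469 c [ 372.9 -269. ] size [179.2  79.1] long-axis deg -58.1 z [0.008 0.015 0.022] mean [ 0.3781 -0.259 ]
shoehorn n 333 c [ 366.3 -236.7] size [81.4 33.9] long-axis deg -73.6 z [0.01  0.015 0.021] mean [ 0.3662 -0.2359]
torch n 672 c [ 619.1 -300.6] size [219.2  77.1] long-axis deg 70.2 z [0.043 0.059 0.069] mean [ 0.6332 -0.2496]
C n 106 c [608.1 -26.1] size [56.6 24.1] long-axis deg 86.4 z [0.131 0.142 0.148] mean [ 0.6019 -0.0254]
```

>>> play_rows(
  moves=[
    [[0,0,0,0.13,-0.31,0,60],[0,0,0,0.13,-0.31,0,60],[0,0,0,0.13,-0.31,0,60],[0,0,0,0.13,-0.31,0,60],[0,0,0,0.13,-0.31,0,60]],
  ],
)

```text
time: 28.13
tool_pos: [0.408, -0.2667, 0.1902]
tcp_rot: [1.857, 2.533, 0.0]
wrist_force: [-0.3, -1.0, 0.5]
width: 0.707
grip_force: 0.0
```

>>> play_rows(
  moves=[
    [[0,0,0,0.13,-0.308,0,60],[0,0,0,0,0,0.3,60],[0,0,0,0,0,0.35,60],[0,0,0,0,0,0.35,60],[0,0,0,0,0,0.2,60]],
  ],
)

```text
time: 28.55
tool_pos: [0.3742, -0.2627, 0.0674]
tcp_rot: [-1.858, -2.531, -0.001]
wrist_force: [-0.6, 0.3, 0.0]
width: 0.703
grip_force: 0.0
```

>>> play_rows(
  moves=[
    [[0,0,0,0,0,0,60],[0,0,0,0,0,0,60],[0,0,0,0,0,0,60]],
  ],
)

```text
time: 28.8
tool_pos: [0.3767, -0.2647, 0.0715]
tcp_rot: [1.856, 2.532, 0.0]
wrist_force: [0.4, 0.1, 0.3]
width: 0.705
grip_force: 0.0
```

```bash
python3 -c "
from h import *
plan([(.375,-.2635,.006)],17.4)
c=cam('wrist');save(c,'w4.png')
W=world(c);z=W[...,2];rect(W,(z>.008)&(z<.025)&roi(220,50,420,440),'sh')"
```

```text
t 28.8 tcp [ 0.3767 -0.2647  0.0715] yaw 17.5 down [ 0.002 -0.001 -1.   ] w 0.705 F [0.4 0.1 0.3] grip 0.0
 az total 0.004
 to (0.375, -0.2635, 0.006) shift [ 0.016 -0.012  0.655] rows 2
sh n 11414 c [ 378.5 -295.4] size [208.2  54.6] long-axis deg -83.1 z [0.008 0.017 0.019] mean [ 0.3722 -0.2537]
```

View pics/w4.png

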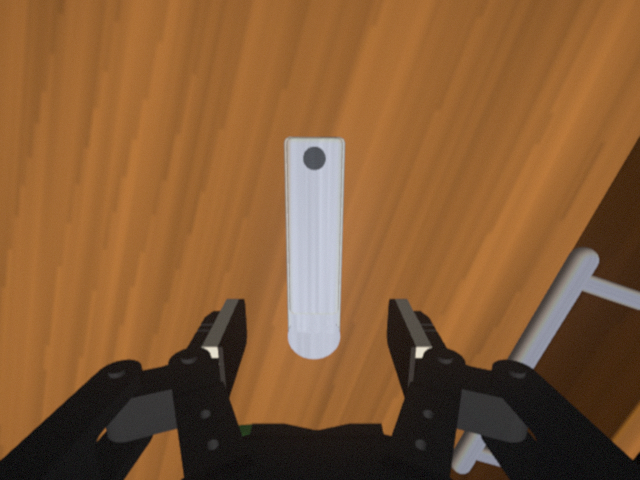

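The shoehorn is centred and aligned, spanning (314,140) to (314,358). I'll grip it.

>>> play_rows(
  moves=[
    [[0,0,0,0,0,0.25,60],[0,0,0,0,0,0.25,60],[0,0,0,0,0,0.15,60],[0,0,0,0,0,0,60],[0,0,0,0,0,0,60]],
  ],
)

```text
time: 29.27
tool_pos: [0.3758, -0.2643, 0.006]
tcp_rot: [1.857, 2.533, 0.0]
wrist_force: [-0.4, -0.8, -0.1]
width: 0.703
grip_force: 0.0
```

>>> play_rows(
  moves=[
    [[0,0,0,0,0,0,20],[0,0,0,0,0,0,20],[0,0,0,0,0,0,20],[0,0,0,0,0,0,20],[0,0,0,0,0,0,20]],
  ],
)

```text
time: 29.68
tool_pos: [0.3762, -0.2653, 0.0076]
tcp_rot: [1.855, 2.531, -0.002]
wrist_force: [-3.9, -0.2, 10.5]
width: 0.33
grip_force: 68.8
```

>>> play_rows(
  moves=[
    [[0,0,0,0,0,-0.15,20],[0,0,0,0,0,-0.35,20],[0,0,0,0,0,-0.35,20],[0,0,0,0,0,-0.35,20],[0,0,0,0,0,-0.3,20]],
  ],
)

```text
time: 30.1
tool_pos: [0.3757, -0.2643, 0.1586]
tcp_rot: [1.855, 2.531, -0.0]
wrist_force: [0.4, -1.2, -0.8]
width: 0.325
grip_force: 66.6
```

>>> play_rows(
  moves=[
    [[0,0,0.214,0,0,0,20],[0,0,0.214,0,0,0,20],[0,0,0.214,0,0,0,20],[0,0,0,0,0,0,20],[0,0,0,0,0,0,20]],
  ],
)

```text
time: 30.52
tool_pos: [0.3752, -0.2639, 0.1558]
tcp_rot: [2.234, 2.206, 0.0]
wrist_force: [0.2, 1.4, -1.0]
width: 0.33
grip_force: 66.6
```

```bash
python3 -c "
from h import *
plan([(.576,-.272,.156),(.576,-.272,.032)],-1)
c=cam('top');W=world(c);z=W[...,2];rect(W,roi(385,195,474,232)&(z>.04)&(z<.075),'torch')
W_=W[roi(385,195,474,232)&(z>.04)&(z<.075)];print(np.percentile(W_[:,0],[1,5,50,95,99]).round(3),np.percentile(W_[:,1],[1,50,99]).round(3))
"
```

```text
t 30.52 tcp [ 0.3752 -0.2639  0.1558] yaw -0.72 down [ 0.001 -0.001 -1.   ] w 0.33 F [ 0.2  1.4 -1. ] grip 66.6
 az total 0.01
 to (0.576, -0.272, 0.156) shift [-4.600e-02  2.009e+00 -2.000e-03] rows 6
 to (0.576, -0.272, 0.032) shift [0.   0.   1.24] rows 4
torch n 791 c [ 595.8 -294.5] size [198.   96.8] long-axis deg 89.3 z [0.041 0.057 0.072] mean [ 0.6226 -0.2928]
[0.551 0.572 0.627 0.643 0.644] [-0.393 -0.287 -0.197]
```

>>> play_rows(
  moves=[
    [[0,0,0,-0.008,0.335,0,20],[0,0,0,-0.008,0.335,0,20],[0,0,0,-0.008,0.335,0,20],[0,0,0,-0.008,0.335,0,20],[0,0,0,-0.008,0.335,0,20]],
  ],
)

```text
time: 30.98
tool_pos: [0.5439, -0.2702, 0.1548]
tcp_rot: [-2.236, -2.207, 0.0]
wrist_force: [0.3, -1.1, -0.8]
width: 0.326
grip_force: 66.6
```

>>> play_rows(
  moves=[
    [[0,0,0,-0.006,0.335,0,20],[0,0,0,0,0,0,20],[0,0,0,0,0,0,20],[0,0,0,0,0,0,20]],
  ],
)

```text
time: 31.32
tool_pos: [0.5752, -0.2712, 0.1541]
tcp_rot: [-2.235, -2.205, 0.001]
wrist_force: [-0.6, -0.6, -0.4]
width: 0.331
grip_force: 66.7
```

```bash
python3 -c "
from h import *
plan([(.576,-.272,.032)],-1)
c=cam('wrist');save(c,'w5.png')"
```

```text
t 31.32 tcp [ 0.5752 -0.2712  0.1541] yaw -0.79 down [-0.002  0.001 -1.   ] w 0.331 F [-0.6 -0.6 -0.4] grip 66.7
 az total 0.007
 to (0.576, -0.272, 0.032) shift [-0.008  0.008  1.221] rows 4
```

View pics/w5.png

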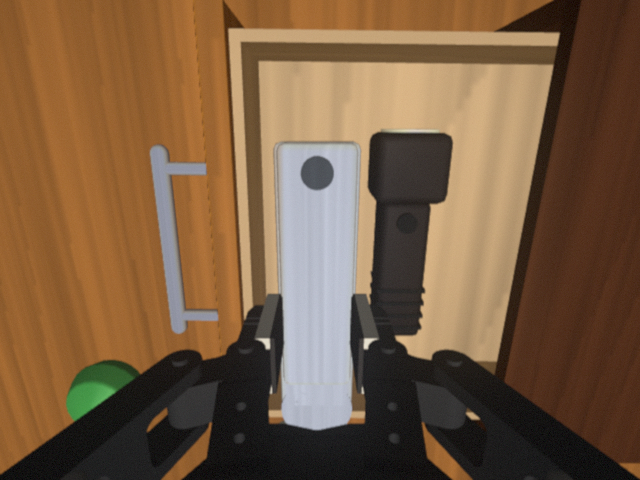

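The shoehorn at (317,280) sits between the front panel and the torch at (405,230) with clearance. I'll lower and release it.

>>> play_rows(
  moves=[
    [[0,0,0,0,0,0.2,20],[0,0,0,0,0,0.3,20],[0,0,0,0,0,0.3,20],[0,0,0,0,0,0.2,20],[0,0,0,0,0,0.12,20]],
  ],
)

```text
time: 31.78
tool_pos: [0.5732, -0.2709, 0.041]
tcp_rot: [-2.237, -2.202, 0.002]
wrist_force: [1.1, -0.7, -0.9]
width: 0.33
grip_force: 68.6
```

>>> play_rows(
  moves=[
    [[0,0,0,0,0,0.08,20],[0,0,0,0,0,0.02,20],[0,0,0,0,0,0,20],[0,0,0,0,0,0,20]],
  ],
)

```text
time: 32.12
tool_pos: [0.5759, -0.2718, 0.0338]
tcp_rot: [2.238, 2.203, 0.0]
wrist_force: [-0.0, 0.4, -0.9]
width: 0.329
grip_force: 73.9
```

>>> play_rows(
  moves=[
    [[0,0,0,0,0,0,40],[0,0,0,0,0,0,40],[0,0,0,0,0,0,40]],
  ],
)

```text
time: 32.37
tool_pos: [0.5765, -0.2718, 0.0339]
tcp_rot: [2.237, 2.203, 0.001]
wrist_force: [1.6, -0.2, 1.3]
width: 0.467
grip_force: 0.0
```

>>> play_rows(
  moves=[
    [[0,0,0,0,0,-0.15,40],[0,0,0,0,0,-0.35,40],[0,0,0,0,0,-0.35,40],[0,0,0,0,0,-0.35,40],[0,0,0,0,0,-0.1,0]],
  ],
)

```text
time: 32.78
tool_pos: [0.5791, -0.2732, 0.1702]
tcp_rot: [2.232, 2.198, 0.005]
wrist_force: [1.2, -0.7, 1.3]
width: 0.34
grip_force: 0.0
```

>>> play_rows(
  moves=[
    [[0,0,0,0,-0.4,0,0],[0,0,0,0,-0.4,0,0],[0,0,0,0,-0.4,0,0],[0,0,0,0,-0.2,0,0],[0,0,0,0,0,0,0]],
  ],
)

```text
time: 33.2
tool_pos: [0.4313, -0.2683, 0.162]
tcp_rot: [-2.238, -2.2, 0.003]
wrist_force: [-0.5, -0.0, -0.2]
width: 0.001
grip_force: 0.0
```

```bash
python3 -c "
from h import *
plan([(.43,-.270,.05),(.62,-.274,.05)],-1)
c=cam('scene')
x=c['image'][180:480,130:530];cv2.imwrite('pics/s6.png',cv2.resize(x,(800,600),interpolation=2)[:,:,::-1])"
```

```text
t 33.2 tcp [ 0.4313 -0.2683  0.162 ] yaw -0.98 down [-0.004  0.001 -1.   ] w 0.001 F [-0.5 -0.  -0.2] grip 0.0
 az total 0.001
 to (0.43, -0.27, 0.05) shift [-0.018 -0.013  1.12 ] rows 3
 to (0.62, -0.274, 0.05) shift [-0.007  1.9    0.   ] rows 5
```

View pics/s6.png

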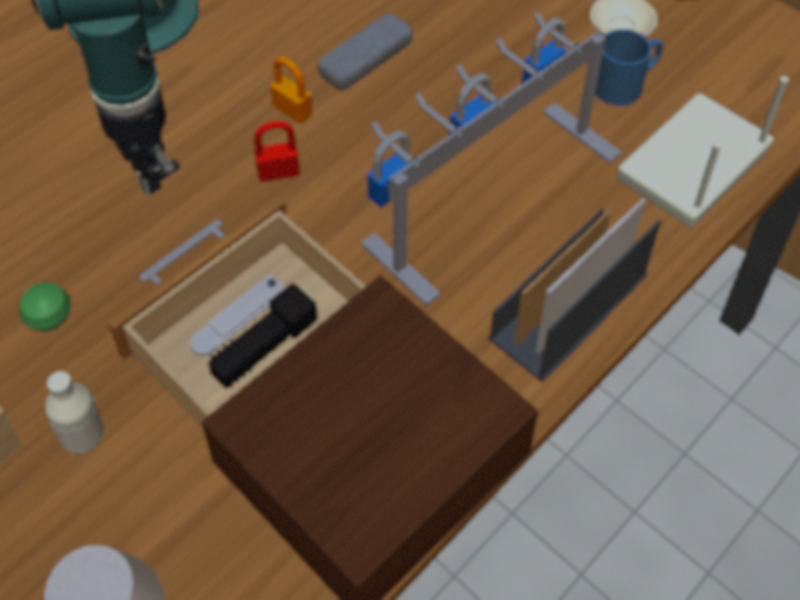

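Torch and shoehorn both lie in the drawer, at (265,335) and (235,315). Now I'll push the drawer by its handle with shut fingers.

>>> play_rows(
  moves=[
    [[0,0,0,-0.01,-0.01,0.3,0],[0,0,0,0,0,0.35,0],[0,0,0,0,0,0.3,0],[0,0,0,0,0,0.2,0],[0,0,0,0,0,0,0]],
  ],
)

```text
time: 33.67
tool_pos: [0.4325, -0.2679, 0.0432]
tcp_rot: [-2.232, -2.199, 0.002]
wrist_force: [-1.2, 0.3, 0.3]
width: 0.001
grip_force: 0.0
```

>>> play_rows(
  moves=[
    [[0,0,0,0,0.1,0,0],[0,0,0,0,0.1,0,0],[0,0,0,0,0.1,0,0],[0,0,0,0,0.1,0,0],[0,0,0,0,0.1,0,0]],
  ],
)

```text
time: 34.08
tool_pos: [0.4877, -0.272, 0.0497]
tcp_rot: [2.236, 2.202, 0.001]
wrist_force: [-1.9, -1.0, 0.5]
width: -0.001
grip_force: 0.7
```

>>> play_rows(
  moves=[
    [[0,0,0,0,0.12,0,0],[0,0,0,0,0.12,0,0],[0,0,0,0,0.12,0,0],[0,0,0,0,0.12,0,0],[0,0,0,0,0.12,0,0]],
  ],
)

```text
time: 34.5
tool_pos: [0.5463, -0.272, 0.0481]
tcp_rot: [2.238, 2.204, 0.0]
wrist_force: [-1.5, -1.1, 0.1]
width: 0.005
grip_force: 0.8
```

```bash
python3 -c "
from h import *
plan([(.63,-.274,.045)],-1)
c=cam('top');W=world(c);z=W[...,2]
rect(W,roi(366,200,484,248)&(z>.085)&(z<.11),'front')"
```

```text
t 34.5 tcp [ 0.5463 -0.272   0.0481] yaw -0.88 down [ 0. -0. -1.] w 0.005 F [-1.5 -1.1  0.1] grip 0.8
 az total 0.004
 to (0.63, -0.274, 0.045) shift [-0.005  0.837  0.031] rows 3
front n 363 c [ 597.6 -227.9] size [167.6 103.2] long-axis deg 51.3 z [0.086 0.091 0.105] mean [ 0.6053 -0.2071]
```

>>> play_rows(
  moves=[
    [[0,0,0,0,0.12,0,0],[0,0,0,0,0.12,0,0],[0,0,0,0,0.12,0,0],[0,0,0,0,0.12,0,0],[0,0,0,0,0.12,0,0]],
  ],
)

```text
time: 34.97
tool_pos: [0.6058, -0.2729, 0.0475]
tcp_rot: [-2.238, -2.204, 0.001]
wrist_force: [-1.6, -0.5, -1.0]
width: -0.002
grip_force: 0.8
```

>>> play_rows(
  moves=[
    [[0,0,0,0,0.06,0,0],[0,0,0,0,0.06,0,0],[0,0,0,0,0.06,0,0],[0,0,0,0,0.06,0,0],[0,0,0,0,0,0,0]],
  ],
)

```text
time: 35.38
tool_pos: [0.6249, -0.2732, 0.0477]
tcp_rot: [-2.232, -2.199, 0.009]
wrist_force: [-13.6, -1.3, 8.5]
width: -0.002
grip_force: 6.8
```

```bash
python3 -c "
from h import *
plan([(.65,-.274,.048)],-1)
c=cam('top');W=world(c);z=W[...,2]
for u in (380,390,460,470): 
    col=W[120:260,u]; k=(col[:,2]>.085)&(col[:,2]<.12); print(u,col[k][-4:].round(3).tolist())"
```

```text
t 35.38 tcp [ 0.6249 -0.2732  0.0477] yaw -0.85 down [-0.01   0.002 -1.   ] w -0.002 F [-13.6  -1.3   8.5] grip 6.8
 az total 0.005
 to (0.65, -0.274, 0.048) shift [-0.004  0.251 -0.003] rows 1
380 [[0.689, -0.153, 0.093], [0.686, -0.153, 0.096], [0.685, -0.154, 0.088], [0.682, -0.154, 0.09]]
390 [[0.689, -0.179, 0.093], [0.686, -0.179, 0.093], [0.684, -0.179, 0.091], [0.682, -0.179, 0.091]]
460 [[0.753, -0.356, 0.105], [0.751, -0.358, 0.1], [0.748, -0.357, 0.104], [0.745, -0.356, 0.105]]
470 [[0.743, -0.383, 0.102], [0.74, -0.382, 0.102], [0.737, -0.382, 0.104], [0.735, -0.382, 0.103]]
```

>>> play_rows(
  moves=[
    [[0,0,0,0,0.05,0,0],[0,0,0,0,0.05,0,0],[0,0,0,0,0,0,0],[0,0,0,0,0,0,0]],
  ],
)

```text
time: 35.77
tool_pos: [0.6251, -0.273, 0.0476]
tcp_rot: [-2.221, -2.189, 0.026]
wrist_force: [-39.9, 0.5, 27.0]
width: 0.001
grip_force: 20.5
```

```bash
python3 -c "
from h import *
plan([(.65,-.274,.048)],-1)
c=cam('top');W=world(c);z=W[...,2]
for u in (380,385,390,395): 
    col=W[150:260,u]; k=(col[:,2]>.08)&(col[:,2]<.12); print(u,col[k][-9:][:,[0,2]].round(3).tolist())
s=cam('scene');x=s['image'][180:480,130:530];cv2.imwrite('pics/s7.png',cv2.resize(x,(800,600),interpolation=2)[:,:,::-1])"
```

```text
t 35.77 tcp [ 0.6251 -0.273   0.0476] yaw -0.83 down [-0.029  0.005 -1.   ] w 0.001 F [-39.9   0.5  27. ] grip 20.5
 az total 0.006
 to (0.65, -0.274, 0.048) shift [-0.005  0.249 -0.004] rows 1
380 [[0.7, 0.104], [0.698, 0.104], [0.697, 0.093], [0.694, 0.094], [0.693, 0.089], [0.69, 0.09], [0.687, 0.093], [0.684, 0.092], [0.682, 0.093]]
385 [[0.7, 0.104], [0.697, 0.105], [0.696, 0.096], [0.695, 0.09], [0.692, 0.092], [0.689, 0.092], [0.687, 0.092], [0.685, 0.089], [0.682, 0.09]]
390 [[0.698, 0.103], [0.696, 0.097], [0.695, 0.091], [0.692, 0.093], [0.689, 0.093], [0.687, 0.092], [0.684, 0.094], [0.681, 0.093], [0.681, 0.081]]
395 [[0.7, 0.103], [0.697, 0.105], [0.695, 0.099], [0.694, 0.093], [0.691, 0.092], [0.689, 0.09], [0.687, 0.09], [0.684, 0.093], [0.681, 0.095]]
```

View pics/s7.png

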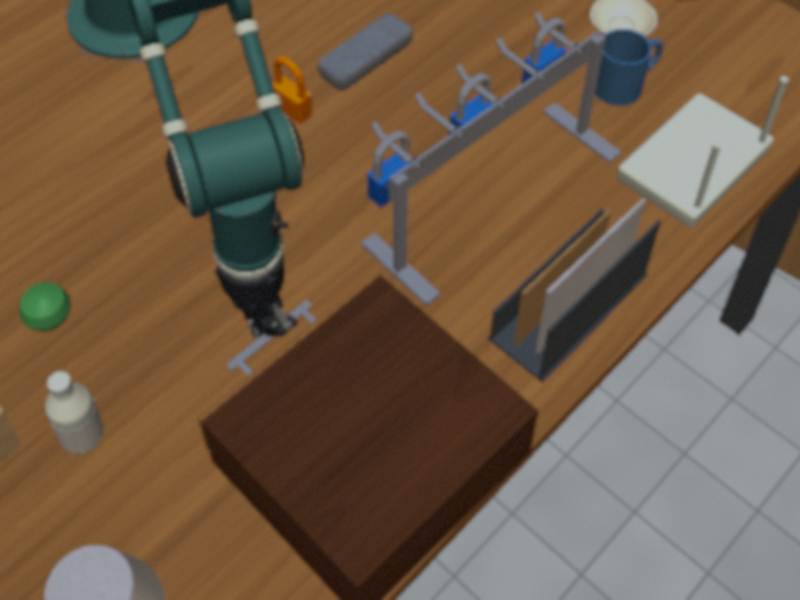

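At 40 N the drawer doesn't move. Its face is at x = 0.682, which is the chest's back at 0.952 less its 270 mm depth, so it is shut. I'll back off and check.

>>> play_rows(
  moves=[
    [[0,0,0,0,-0.2,0,0],[0,0,0,0,-0.3,0,0],[0,0,0,0,-0.3,0,0],[0,0,0,0,0,-0.3,0],[0,0,0,0,0,-0.4,0]],
  ],
)

```text
time: 36.28
tool_pos: [0.5517, -0.2691, 0.1119]
tcp_rot: [-2.23, -2.193, 0.006]
wrist_force: [0.5, -0.4, 0.8]
width: -0.002
grip_force: 0.0
```

>>> play_rows(
  moves=[
    [[0,0,0,0,0,-0.4,0],[0,0,0,0,0,-0.4,0],[0,0,0,0,-0.4,0,0],[0,0,0,0,-0.4,0,0],[0,0,0,0,0,0,0]],
  ],
)

```text
time: 36.7
tool_pos: [0.4725, -0.2693, 0.1972]
tcp_rot: [-2.236, -2.199, 0.004]
wrist_force: [-1.1, 0.2, -1.8]
width: -0.001
grip_force: 0.0
```

```bash
python3 -c "
from h import *
plan([])
c=cam('top');W=world(c);z=W[...,2]
for u in (380,400,440,470): 
    col=W[150:260,u]; k=(col[:,2]>.085)&(col[:,2]<.12); print(u,col[k][-3:][:,[0,2]].round(3).tolist())
h=cv2.cvtColor(c['image'],cv2.COLOR_RGB2HSV);b=(h[...,0]>100)&(h[...,0]<125)&(h[...,1]>150)
for n,u in(('A',(185,180,230,230)),('B',(250,180,290,230)),('C',(310,180,350,230))): rect(W,b&roi(*u)&(z>.08),n)
for n,r,t in[('case',(215,290,290,325),.02),('paper',(465,278,500,310),.01),('mug',(135,165,190,212),.05),('dish',(105,195,152,245),.01),('spray',(494,215,535,245),.03)]: rect(W,roi(*r)&(z>t),n)"
```

```text
t 36.7 tcp [ 0.4725 -0.2693  0.1972] yaw -0.96 down [-0.006  0.002 -1.   ] w -0.001 F [-1.1  0.2 -1.8] grip 0.0
380 [[0.688, 0.088], [0.685, 0.088], [0.682, 0.094]]
400 [[0.686, 0.091], [0.684, 0.09], [0.68, 0.096]]
440 [[0.685, 0.089], [0.682, 0.091], [0.68, 0.087]]
470 [[0.681, 0.091], [0.678, 0.091], [0.676, 0.089]]
A n 146 c [623.7 268.3] size [60.3 26.2] long-axis deg 85.9 z [0.112 0.143 0.149] mean [0.6184 0.2585]
B n 126 c [617.6 119.9] size [57.8 24.7] long-axis deg 86.7 z [0.124 0.143 0.148] mean [0.6123 0.1154]
C n 104 c [608.  -26.1] size [56.6 24.2] long-axis deg 87.1 z [0.132 0.143 0.148] mean [ 0.6019 -0.0256]
case n 1346 c [351.8 183.1] size [157.9  59.2] long-axis deg 89.0 z [0.027 0.038 0.043] mean [0.3526 0.1824]
paper n 707 c [ 416.4 -351.9] size [234.1  59.8] long-axis deg 61.8 z [0.016 0.039 0.571] mean [ 0.3996 -0.3653]
mug n 452 c [672.7 387.8] size [162.  76.] long-axis deg -77.4 z [0.051 0.078 0.092] mean [0.6702 0.4111]
dish n 804 c [596.8 498. ] size [138.6 101.2] long-axis deg -85.3 z [0.01  0.019 0.032] mean [0.5974 0.5212]
spray n 684 c [ 538.4 -405.4] size [312.1  68.9] long-axis deg -88.0 z [0.041 0.102 0.581] mean [ 0.5357 -0.4181]
```

```bash
python3 -c "
from h import *
print(bot.finish_job())"
```

```text
the job is handed in; nothing more can be done
None
```

I handed the job in at about 37 s: the three blue padlocks hang on hooks 0, 2 and 4, the torch and shoehorn are in the drawer, it is pushed shut to its stop, and the cameras showed nothing else moved; the hand-in returned no verdict.

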